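# Load, close and clamp the drying chamber

## Task

Load the drying chamber and lock it: stand every corked vial from the slate in a hole of the chamber's rack, fully home, and then set the glass dome squarely on the chamber's flange. Then swing both halves of the clamp ring fully shut round the two flanges, swing the latch arm fully into the fork, and push the headed pin down through fork and latch until its head seats; leave the other things on the bench where they are.

Things in the scene. Friction and masses are not known exactly. Their poses are not given: they have to be found in the camera images.
- chamber: Fixed steel drying chamber, origin on its vertical axis at bench level, clamp hinge on its own +x side, latch on its -x side. Flange 150 mm diameter, top face 60 mm up; locating rim (114 mm outer) 5 mm above that. Inside, a rack block, top 46 mm up, has 4 round holes: 27 mm diameter, 16 mm deep, flat bottoms, at x = +-22.6, y = +-22.6 mm in this frame. (Heights are above the bench.)
- vial1_mid (a point): Centre (half-way up) of a corked glass specimen vial, an upright cylinder 24 mm in diameter, 68 mm tall, 45 g; starts upright on the round slate (4 mm thick). Absent in some runs (None). Fully home in a rack hole this point is 64 mm up and the vial stands 33 mm above the locating rim, so hold it by its top 25 mm.
- vial2_mid (a point): Centre (half-way up) of a corked glass specimen vial, an upright cylinder 24 mm in diameter, 68 mm tall, 45 g; starts upright on the round slate (4 mm thick). Absent in some runs (None). Fully home in a rack hole this point is 64 mm up and the vial stands 33 mm above the locating rim, so hold it by its top 25 mm.
- vial3_mid (a point): Centre (half-way up) of a corked glass specimen vial, an upright cylinder 24 mm in diameter, 68 mm tall, 45 g; starts upright on the round slate (4 mm thick). Absent in some runs (None). Fully home in a rack hole this point is 64 mm up and the vial stands 33 mm above the locating rim, so hold it by its top 25 mm.
- vial4_mid (a point): Centre (half-way up) of a corked glass specimen vial, an upright cylinder 24 mm in diameter, 68 mm tall, 45 g; starts upright on the round slate (4 mm thick). Absent in some runs (None). Fully home in a rack hole this point is 64 mm up and the vial stands 33 mm above the locating rim, so hold it by its top 25 mm.
- dome_knob (a point): Centre of the black knob (26 mm diameter, 28 mm tall) on top of the loose glass dome with steel flange, 0.4 to 0.65 kg. Flange 150 mm outer, 120 mm inner diameter, 8 mm thick, underside 65 mm below this point; glass 130 mm diameter, hollow, inside 46 mm high. Seats concentric on the chamber's flange, over the locating rim (3 mm radial play): this point is then 125 mm up.
- jaw_left (a joint): Angle (rad) of the left (chamber's +y side) clamp half about the clamp hinge: 0 shut against its stop round the flanges, growing as it opens, to 1.0. Closes counter-clockwise seen from above. Stays where left (light friction, about 1 N at its post). Its grooved ring (top 75 mm up) overlaps the dome's flange when shut and is clear of it when more than 0.5 open.
- jaw_left_post (a point): Middle of the upright steel handle post (12 mm diameter, 35 mm tall, from 75 to 110 mm above the bench) on the left clamp half, 171 mm from the hinge axis.
- jaw_right (a joint): Same for the right (-y side) clamp half; seen from above it closes clockwise. Carries the fork.
- jaw_right_post (a point): Middle of the same kind of post on the right clamp half.
- clamp_hinge (a point): Point on the vertical hinge axis of both clamp halves (92 mm from the chamber's axis; hinge post top 84 mm above the bench).
- latch (a joint): Angle (rad) of the latch arm about its vertical pivot at the free end of the left clamp half: 0 shut against its stop, growing outward to 1.4. Closes counter-clockwise seen from above. Shut, with both halves shut, the eye at its end lies between the two fork plates of the right half, holes in line. Stays where left (about 1 N at its peg).
- latch_peg (a point): Middle height (90 mm above the bench) of the upright steel peg on the latch arm: 10 mm diameter, from 65 to 105 mm above the bench, 30 mm from the latch pivot. The eye (15 mm hole) is 70 mm from the pivot. The arm is 6 mm thick, its top 65 mm above the bench.
- latch_pivot (a point): Point on the latch arm's vertical pivot axis, at the end of the left clamp half.
- fork_hole (a point): Centre of the mouth of the vertical fork hole (14 mm, rim chamfered) at the free end of the right clamp half, on top of the upper fork plate, 72 mm above the bench. Lower plate ends 52 mm above the bench; free space below.
- pin_head (a point): Centre of the pin's dark cylindrical head (22 mm diameter, 22 mm tall). Its steel shank below is 10 mm in diameter, 32 mm long with a tapered tip, the shoulder 11 mm below this point; 60 g. Starts upright in a hole of a wooden block (50 x 50 mm, 45 mm tall; pull straight up). Fully home this point is 11 mm above the fork hole's mouth.
- slate: Fixed round dark slate, 170 mm diameter, 4 mm thick, on which the vials start; origin at the centre of its underside.
- pin_block: Fixed wooden block, 50 x 50 x 45 mm, that holds the pin at the start; origin at the centre of its underside.
- dish_a: Covered glass dish, 60 mm diameter, 14 mm high. Loose; bystander, leave where it is. Origin at the centre of its underside.
- dish_b: Covered glass dish, 90 mm diameter, 14 mm high. Loose; bystander, leave where it is. Origin at the centre of its underside.
- dish_c: Covered glass dish, 60 mm diameter, 14 mm high. Loose; bystander, leave where it is. Origin at the centre of its underside.
- mortar: Small wooden mortar with pestle, 68 mm diameter, 80 mm high. Loose; bystander, leave where it is. Origin at the centre of its underside.
- eyepiece: Black eyepiece, upright cylinder 30 mm diameter, 55 mm high. Loose; bystander, leave where it is. Origin at the centre of its underside.
- flask: Square stoppered glass bottle, 60 x 60 mm, 112 mm high. Loose; bystander, leave where it is. Origin at the centre of its underside.

How it is judged (in metres and radians):
On the way, in this order (a step that is already met when the one before it is completed fails the run):
1. all vials stand fully home in the rack (horizontal distance between each of vial1_mid, vial2_mid, vial3_mid, vial4_mid and chamber below 0.04 m and z of vial1_mid in the frame of chamber between 0.059 and 0.069 m and angle between each of vial1_mid, vial2_mid, vial3_mid, vial4_mid's own z axis and vertical below 0.2 rad and z of vial2_mid in the frame of chamber between 0.059 and 0.069 m and z of vial3_mid in the frame of chamber between 0.059 and 0.069 m and z of vial4_mid in the frame of chamber between 0.059 and 0.069 m), for 0.2 s.
2. the dome sits squarely on the chamber's flange (horizontal distance between dome_knob and chamber below 0.006 m and z of dome_knob in the frame of chamber between 0.121 and 0.129 m and angle between dome_knob's own z axis and vertical below 0.05 rad), for 0.2 s.
3. both clamp halves are shut (value of joint each of jaw_left, jaw_right below 0.04 rad), for 0.2 s.
4. the latch arm is in the fork (value of joint latch below 0.08 rad), for 0.2 s.
At the end, for the whole second after the job is handed in: Each vial upright in a rack hole, centre 59-69 mm up; dome within 6 mm of the chamber axis, knob centre 121-129 mm up, level; clamp halves within 0.04 rad, latch within 0.08 rad of shut; pin head centre within 5 mm of the fork hole's axis, 8-14 mm above its mouth, upright (all of step 1 and all of step 2 and all of step 3 and value of joint latch below 0.08 rad and horizontal distance between pin_head and fork_hole below 0.005 m and z of pin_head in the frame of fork_hole between 0.008 and 0.014 m and angle between pin_head's own z axis and vertical below 0.15 rad); the robot touches nothing.
It fails at once if a bystander on the bench is moved by more than 3 cm (distance of any of dish_a, dish_b, dish_c, mortar, eyepiece, flask from where it was at the start of the episode above 0.03 m).
Of vial1, vial2, vial3, vial4 only 2 to 4 are there at a start; the rules pass over those that are not, and their reading is None.
At some moment in a run one of dome may be knocked a few centimetres aside while the robot is not near it.
It also fails if it takes over 208 s, if anything falls off the work surface, if the arm or the gripper's body presses on something with over 40 N, if the wrist force passes 120 N, or if a joint passes its speed limit or range.

## Robot

A 6-joint arm with a two-finger parallel gripper is mounted at the origin on the work surface. World frame = base frame: x ahead of the robot, y to its left, z up, the work surface at z = 0. Lengths are in m, angles in degrees, forces in N, time in s.
With the tool pointing down it reaches from about 0.35 to 0.875 m from the base axis. Payload 4.2 kg.
Tool frame: the origin (TCP) lies midway between the tips of the shut fingers; the grasp point (between the pads) lies r.grasp_offset behind it (r.grasp_offset is the distance from the TCP to the grasp point, in m); z points along the fingers, y is the direction in which the jaws open and shut (so a half turn about z gives the same grasp; the last joint's range is limited). The gripper opens to 87 mm and grips with 3 to 60 N. Pads are 19 mm wide; open, the fingers measure 117 mm over their backs; the gripper's body (75 mm by 190 mm) begins 51 mm behind the grasp point.
Start: joints at [87.067, 22.042, 0.453, 0, -68.411, -14.817], TCP at [0.191, 0.595, 0.223] pointing down, gripper open.
Joint ranges: [-179.83, 179.83], [-69.29, 118.12], [-61.27, 80.66], [-181.25, 117.63], [-171.15, -9.14], [-177.46, 177.46]. Speed limits (degrees/s): [159.86, 159.86, 180, 180, 180, 180].

## Interface

Orientations are given as a 3x3 rotation matrix whose columns are the frame's x, y, z axes.
In Python, from station import sense, optics, r gives the robot as it stands. The module is installed in compiled form; this text tells all that it offers.
- The arm moves only by the tool servo_tool, never from a script. Its argument "deltas" is a list of rows, each an object with "slide": the shift along the tool's x, y, z in units of 25 mm (1.0 is 25 mm), a list of three; "spin": the turn about the tool's z in units of 8 degrees (1.0 is 8 degrees). A call has 1 to 10 rows; each row shifts and turns the pose as measured when the row begins, along the tool's axes as they then stand; what a row does not reach is not made up. A row lasts 1/10 s, in which the tool goes at most 50 mm and 8.59 degrees, less where a joint would pass 70% of its speed; a pose out of reach is approached as far as the arm can. A call is refused whole if a number of a shift passes 1 or a number of a turn 1, either way. A call with a gripper value outside its range is refused whole. "gripper" is the closure in counts, from 0 (fully open) to 255 (shut), set as the call begins (left out, the last holds). The fingers move at their own pace and stop on an object; the grip force is fixed at half the most. Time passes only in rows, so rows that do not move let the fingers close. It gives the time, the measured TCP pose, the force and the opening at its end, in the units of the state.
- sense(): the state, without advancing time (a new reading comes with each control period).
- optics.capture(name): name is "scene" or "top" or "wrist"; returns a dict with "frame" (400x640x3 uint8, red, green, blue), "camera_matrix" (3x3 intrinsics, pixels), "eye" and "rotation" of the camera in the world. Camera axes: x right, y down, z forward; pixel columns grow to the right and rows downward; lengths in m; the calibration is good to about 2 mm. A picture is of the moment at which its call begins. There is no depth.
- r.finish_job(): hands the job in, once; it reports no verdict.
The state is a dict: "time_s": time; "joints": joint angles; "joint_velocities": joint speeds; "effort": joint torques, N m; "tcp_pos": TCP position; "ee_rot": TCP orientation; "wrist_force": force on the tool from outside, world axes, zero at the start; "moment": the same for the moment, N m; "gripper_width": opening from 0.0 (shut) to 1.0 (fully open).
Only numpy, scipy, OpenCV 4.12 (cv2) and the standard library are available. Lean on these libraries where they do the work, as an engineer would, in place of code of your own. Each camera call takes 0.05 s, during which the arm holds its last target.

## Working session

There is one attempt and no reset: what is moved stays moved. The work goes in short steps, Python scripts to look and compute and a tool call to move; the robot and the scene stay as the last step left them, time stands still between calls to the robot, and variables do not carry over. Pictures are saved under pics/ and viewed, and the job is handed in when it is done.

Besides the shell and the picture viewer there is one more tool, called after "Call:" by a JSON object that holds its "op" and its "data". servo_tool: Moves the arm, as the interface text tells. Its arguments: {"type":"object","properties":{"deltas":{"type":"array"},"gripper":{"type":"number"}},"required":["deltas"]}

```bash
mkdir -p pics; cat > h.py <<'E'
import numpy as np, cv2
from station import sense, optics, r
def cap(n,f=None):
    d=optics.capture(n)
    if f: cv2.imwrite('pics/'+f,d['frame'][:,:,::-1])
    return d
def ray(d,u,v):
    K=np.array(d['camera_matrix']);R=np.array(d['rotation']);e=np.array(d['eye'])
    return e,R@(np.linalg.inv(K)@np.array([u,v,1.]))
def at(d,u,v,z):
    e,q=ray(d,u,v);return e+q*(z-e[2])/q[2]
def proj(d,p):
    K=np.array(d['camera_matrix']);R=np.array(d['rotation']);e=np.array(d['eye'])
    c=K@(R.T@(np.array(p)-e));return c[:2]/c[2]
def st():
    s=sense();print('t',round(s['time_s'],2),'tcp',np.round(s['tcp_pos'],4),'F',np.round(s['wrist_force'],1),'w',round(s['gripper_width'],3),'q',np.round(s['joints'],1));print(np.round(s['ee_rot'],3).tolist());return s
E
python3 - <<'E'
from h import *
st();print(r.grasp_offset)
for n in ['scene','top','wrist']:
    d=cap(n,n+'0.png');print(n,np.round(d['camera_matrix'],1).tolist(),np.round(d['eye'],3),np.round(d['rotation'],3).tolist())
E
```

```text
t 0.0 tcp [0.1903 0.5947 0.2214] F [-0.9 -0.2 -0.5] w 0.993 q [ 87.1  22.1   0.4  -0.  -68.4 -14.8]
[[0.952, -0.305, -0.001], [-0.305, -0.952, -0.002], [0.0, 0.002, -1.0]]
0.0187
scene [[433.1, 0.0, 332.9], [0.0, 433.1, 199.8], [0.0, 0.0, 1.0]] [ 1.477 -0.375  0.713] [[0.378, 0.508, -0.774], [0.926, -0.208, 0.315], [-0.001, -0.836, -0.549]]
top [[391.6, 0.0, 319.4], [0.0, 391.6, 191.3], [0.0, 0.0, 1.0]] [ 0.441 -0.027  1.046] [[-0.01, -0.992, 0.123], [-0.999, 0.015, 0.036], [-0.037, -0.123, -0.992]]
wrist [[277.8, 0.0, 315.1], [0.0, 277.8, 200.4], [0.0, 0.0, 1.0]] [0.264 0.571 0.383] [[-0.305, -0.912, -0.274], [-0.952, 0.293, 0.087], [0.001, 0.288, -0.958]]
```

View pics/scene0.png

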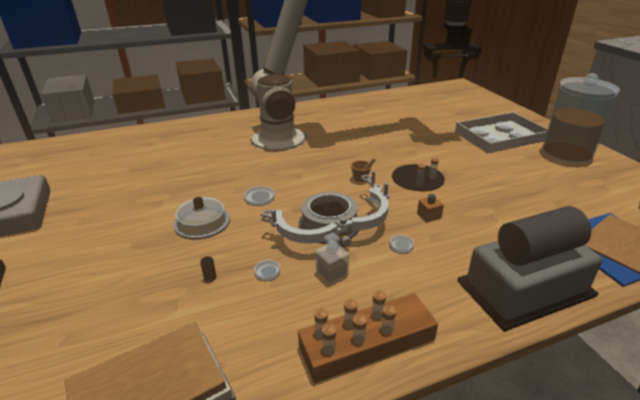

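View pics/top0.png

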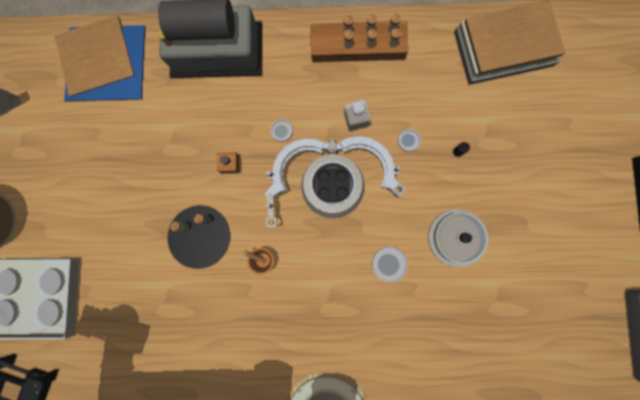

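View pics/wrist0.png

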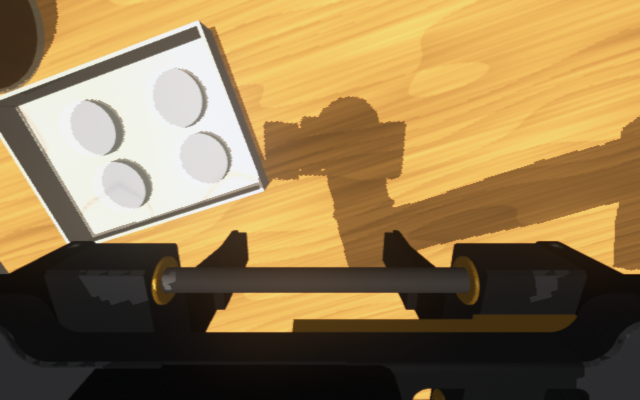

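```bash
python3 - <<'E'
import cv2
a=cv2.imread('pics/top0.png');b=cv2.imread('pics/scene0.png')
cv2.imwrite('pics/z1.png',cv2.resize(a[120:280,155:415],None,fx=3,fy=3,interpolation=cv2.INTER_CUBIC))
cv2.imwrite('pics/z2.png',cv2.resize(b[140:290,165:455],None,fx=2.7,fy=2.7,interpolation=cv2.INTER_CUBIC))
E
```

```text
(no output)
```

View pics/z1.png

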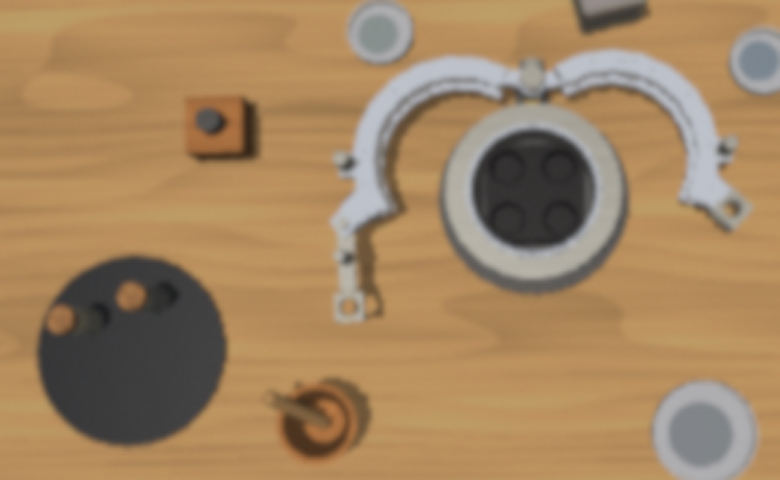

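View pics/z2.png

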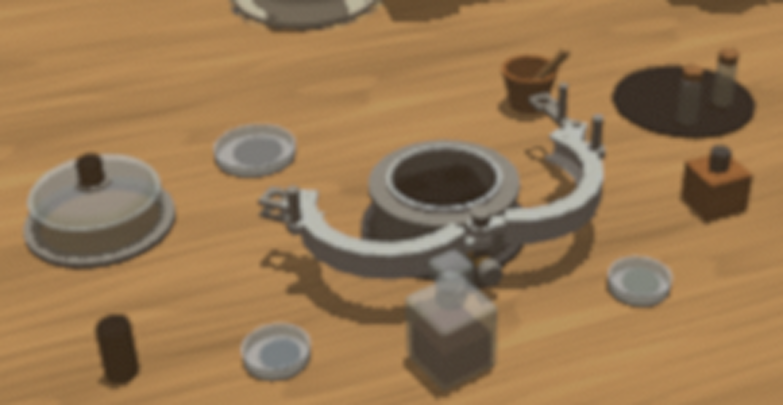

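```bash
cat > m.py <<'E'
from h import *
d=cap('top');e=cap('scene')
def P(n,u,v,z): print(n,np.round(at(d,u,v,z),4))
def Z(n,u,v,z): P(n,155+u/3,120+v/3,z)
Z('vA',130,297,.072);Z('vB',60,320,.072);Z('rim',533,188,.065);Z('hinge',532,75,.084)
for i,(u,v) in enumerate([(508,166),(560,166),(508,217),(560,217)]): Z('hole',u,v,.046)
Z('jl post top',342,160,.110);Z('jr post top',730,144,.110);Z('peg top',347,258,.105);Z('eye',347,307,.065);Z('pivot',345,222,.065)
Z('fork',733,209,.072);Z('pin',208,121,.078);P('knob',466,238,.139);Z('mortar',325,420,.08);Z('mort base',320,425,.0)
P('flask',357,108,.11);P('eyep',463,148,.055);P('slate',199,237,.004)
E
python3 m.py
```

```text
vA [0.4969 0.313  0.072 ]
vB [0.4783 0.3719 0.072 ]
rim [ 0.5849 -0.0259  0.065 ]
hinge [ 0.6777 -0.0265  0.084 ]
hole [ 0.6072 -0.0046  0.046 ]
hole [ 0.6064 -0.0494  0.046 ]
hole [ 0.5629 -0.0041  0.046 ]
hole [ 0.5622 -0.0486  0.046 ]
jl post top [0.6037 0.1287 0.11  ]
jr post top [ 0.6115 -0.1846  0.11  ]
peg top [0.5243 0.125  0.105 ]
eye [0.4866 0.1312 0.065 ]
pivot [0.5584 0.1333 0.065 ]
fork [ 0.5637 -0.1916  0.072 ]
pin [0.6446 0.2483 0.078 ]
knob [ 0.4424 -0.3267  0.139 ]
mortar [0.3942 0.1464 0.08  ]
mort base [0.3859 0.1652 0.    ]
flask [ 0.7634 -0.0886  0.11  ]
eyep [ 0.6705 -0.3595  0.055 ]
slate [0.4526 0.3336 0.004 ]
```

Call:
{"op": "servo_tool", "data": {"deltas": [{"slide":[0,0,0],"spin":-0.75},{"slide":[0,0,0],"spin":-0.75},{"slide":[0,0,0],"spin":-0.75},{"slide":[1,1,0],"spin":0},{"slide":[1,1,0],"spin":0},{"slide":[1,1,0],"spin":0},{"slide":[1,1,0],"spin":0},{"slide":[1,1,0],"spin":0},{"slide":[0,0,0],"spin":0}]}}

```text
time_s: 1.15
tcp_pos: [0.3203, 0.4681, 0.2199]
ee_rot: [[1.0, 0.021, -0.001], [0.021, -1.0, -0.004], [-0.002, 0.004, -1.0]]
wrist_force: [0.1, -0.2, -0.2]
gripper_width: 1.002
```

```bash
python3 -c "
from h import *
st()"
```

```text
t 1.15 tcp [0.3203 0.4681 0.2199] F [ 0.1 -0.2 -0.2] w 1.002 q [ 72.   16.7  -7.9  -0.  -65.7  19.2]
[[1.0, 0.021, -0.001], [0.021, -1.0, -0.004], [-0.002, 0.004, -1.0]]
```

Call:
{"op": "servo_tool", "data": {"deltas": [{"slide":[1,1,0],"spin":0.15},{"slide":[1,1,0],"spin":0},{"slide":[1,1,0],"spin":0},{"slide":[1,1,0],"spin":0},{"slide":[0.5,1,0],"spin":0},{"slide":[0,0,0],"spin":0}], "gripper": 90}}

```text
time_s: 1.75
tcp_pos: [0.4363, 0.3419, 0.2197]
ee_rot: [[1.0, 0.002, -0.001], [0.002, -1.0, -0.003], [-0.001, 0.003, -1.0]]
wrist_force: [-0.6, -0.2, -0.1]
gripper_width: 0.659
```

```bash
python3 -c "
from h import *
st();cap('wrist','w1.png')"
```

```text
t 1.75 tcp [0.4363 0.3419 0.2197] F [-0.6 -0.2 -0.1] w 0.659 q [ 54.9  15.4  -9.8   0.  -65.   35.2]
[[1.0, 0.002, -0.001], [0.002, -1.0, -0.003], [-0.001, 0.003, -1.0]]
```

View pics/w1.png

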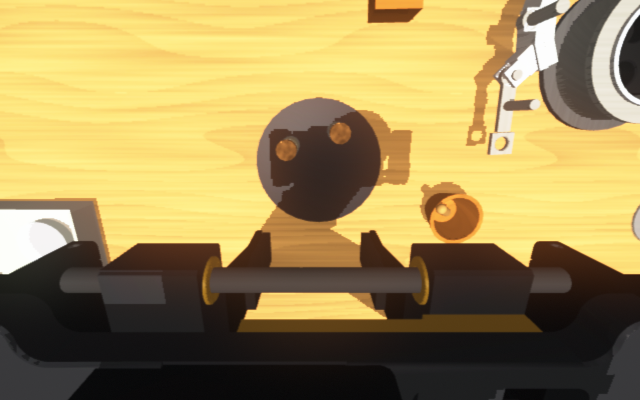

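```bash
cat > vials.py <<'E'
from h import *
def corks(name,box,z=.072):
    d=cap(name);f=d['frame'].astype(int);x0,x1,y0,y1=box
    m=((f[:,:,0]>f[:,:,2]+30)&(f[:,:,0]<240)).astype(np.uint8)
    k=np.zeros_like(m);k[y0:y1,x0:x1]=m[y0:y1,x0:x1]
    n,l,s,c=cv2.connectedComponentsWithStats(k)
    for i in range(1,n):
        if s[i,4]>30: print(name,s[i],np.round(c[i],1),np.round(at(d,*c[i],z),4))
corks('wrist',(272,365,110,170))
corks('top',(165,215,210,235))
E
python3 vials.py
```

```text
wrist [ 272  110   56   60 1352] [286.5 141.1] [0.488 0.375 0.072]
wrist [ 330  110   35   48 1060] [349.4 128.5] [0.5015 0.3069 0.072 ]
top [165 210  19  16 188] [170.9 216.3] [0.5046 0.3832 0.072 ]
top [194 214  10   9  65] [198.4 218.1] [0.4991 0.313  0.072 ]
```

```bash
python3 - <<'E'
from h import *
d=cap('wrist')
f=d['frame'];hsv=cv2.cvtColor(f,cv2.COLOR_RGB2HSV)
g=cv2.cvtColor(f,cv2.COLOR_RGB2GRAY)
cv2.imwrite('pics/z3.png',cv2.resize(f[110:180,255:385,::-1],None,fx=6,fy=6,interpolation=cv2.INTER_CUBIC))
for p in [(288,149),(340,132)]: print(at(d,*p,.072),hsv[p[1],p[0]])
E
```

```text
[0.4786742  0.37510673 0.072     ] [ 14 172 154]
[0.49716679 0.31845893 0.072     ] [ 14 172 157]
```

View pics/z3.png

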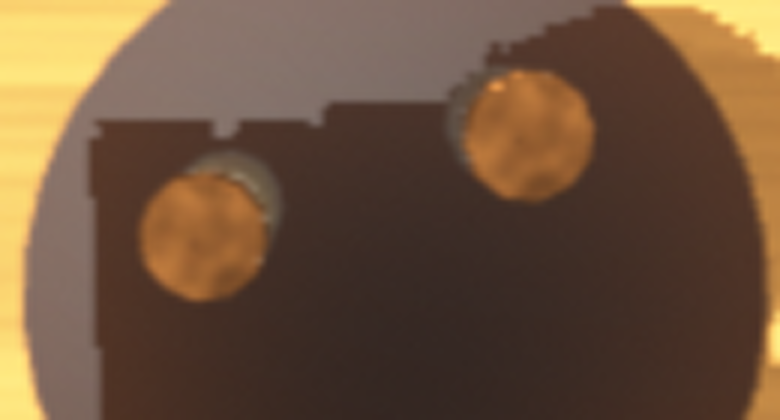

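Call:
{"op": "servo_tool", "data": {"deltas": [{"slide":[1,0.5,0],"spin":0},{"slide":[1,0.5,0],"spin":0},{"slide":[0.43,0.1,0],"spin":0},{"slide":[0,0,1],"spin":0},{"slide":[0,0,1],"spin":0},{"slide":[0,0,1],"spin":0},{"slide":[0,0,0],"spin":0}], "gripper": 120}}

```text
time_s: 2.65
tcp_pos: [0.4949, 0.3265, 0.1435]
ee_rot: [[1.0, 0.018, 0.002], [0.018, -1.0, 0.002], [0.002, -0.002, -1.0]]
wrist_force: [-0.1, 0.2, -0.5]
gripper_width: 0.534
```

```bash
python3 -c "
from h import *
st();cap('wrist','w2.png')"
```

```text
t 2.65 tcp [0.4949 0.3265 0.1435] F [-0.1  0.2 -0.5] w 0.534 q [ 49.   22.7 -10.7  -0.  -56.5  42. ]
[[1.0, 0.018, 0.002], [0.018, -1.0, 0.002], [0.002, -0.002, -1.0]]
```

View pics/w2.png

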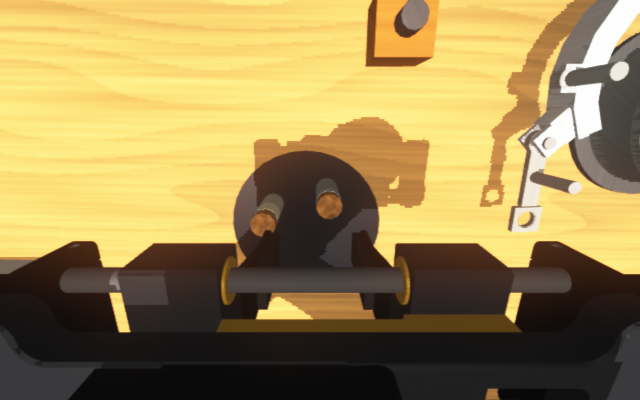

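Call:
{"op": "servo_tool", "data": {"deltas": [{"slide":[0.1,0.5,0],"spin":0.13},{"slide":[0,0,0],"spin":0},{"slide":[0,0,0],"spin":0}]}}

```text
time_s: 3.0
tcp_pos: [0.5003, 0.3168, 0.1498]
ee_rot: [[1.0, 0.002, 0.011], [0.002, -1.0, 0.009], [0.011, -0.009, -1.0]]
wrist_force: [-0.3, -0.3, -0.6]
gripper_width: 0.529
```

```bash
python3 -c "
from h import *
st();d=cap('wrist','w3.png')
f=d['frame'];cv2.imwrite('pics/z4.png',cv2.resize(f[150:300,220:400,::-1],None,fx=4,fy=4,interpolation=cv2.INTER_CUBIC))"
```

```text
t 3.0 tcp [0.5003 0.3168 0.1498] F [-0.3 -0.3 -0.6] w 0.529 q [ 48.1  22.  -10.9   0.1 -56.4  42. ]
[[1.0, 0.002, 0.011], [0.002, -1.0, 0.009], [0.011, -0.009, -1.0]]
```

View pics/z4.png

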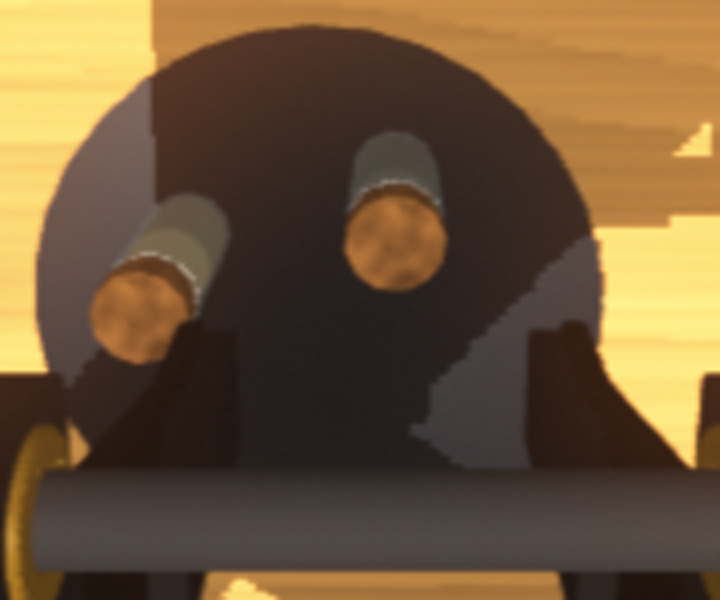

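```bash
python3 -c "
from h import *
for i in range(4): st(); optics.capture('top')"
```

```text
t 3.05 tcp [0.5004 0.3168 0.1499] F [-0.9 -0.2  0.4] w 0.529 q [ 48.1  21.9 -10.9   0.1 -56.4  42. ]
[[1.0, 0.002, 0.011], [0.002, -1.0, 0.009], [0.011, -0.009, -1.0]]
t 3.1 tcp [0.5002 0.3167 0.1496] F [-0.5  0.5 -0.9] w 0.527 q [ 48.1  22.  -10.9   0.1 -56.4  42. ]
[[1.0, 0.002, 0.01], [0.002, -1.0, 0.009], [0.01, -0.009, -1.0]]
t 3.15 tcp [0.5    0.3166 0.1492] F [-0.4 -0.6 -0.6] w 0.531 q [ 48.1  22.  -10.9   0.1 -56.4  42. ]
[[1.0, 0.002, 0.01], [0.002, -1.0, 0.008], [0.01, -0.008, -1.0]]
t 3.2 tcp [0.4999 0.3166 0.149 ] F [-0.4  1.   0.4] w 0.529 q [ 48.1  22.  -10.9   0.1 -56.4  42. ]
[[1.0, 0.002, 0.009], [0.002, -1.0, 0.008], [0.009, -0.008, -1.0]]
```

Call:
{"op": "servo_tool", "data": {"deltas": [{"slide":[0,0,0],"spin":0},{"slide":[0,0,0],"spin":0},{"slide":[0,0,0],"spin":0},{"slide":[0,0,0],"spin":0}]}}

```text
time_s: 3.65
tcp_pos: [0.4998, 0.3166, 0.1487]
ee_rot: [[1.0, 0.003, 0.009], [0.003, -1.0, 0.007], [0.009, -0.007, -1.0]]
wrist_force: [-0.6, 0.4, 0.4]
gripper_width: 0.533
```

```bash
python3 -c "
from h import *
for i in range(2): st(); optics.capture('top')"
```

```text
t 3.65 tcp [0.4998 0.3166 0.1487] F [-0.6  0.4  0.4] w 0.533 q [ 48.1  22.  -10.9   0.1 -56.4  42. ]
[[1.0, 0.003, 0.009], [0.003, -1.0, 0.007], [0.009, -0.007, -1.0]]
t 3.7 tcp [0.4998 0.3166 0.1487] F [-0.  -0.5  0. ] w 0.528 q [ 48.1  22.  -10.9   0.1 -56.4  42. ]
[[1.0, 0.003, 0.009], [0.003, -1.0, 0.007], [0.009, -0.007, -1.0]]
```

```bash
python3 -c "
from h import *
d=cap('wrist');print(at(d,318.3,210.4,.072))
c=cap('top');print(at(c,198.3,218.5,.072), proj(c,[.497,.315,.072]))
print(proj(d,[.4998,.3166,.072]))"
```

```text
[0.49700099 0.31504274 0.072     ]
[0.49811186 0.31314683 0.072     ] [197.55952454 218.95149269]
[316.58983064 207.44030707]
```

Call:
{"op": "servo_tool", "data": {"deltas": [{"slide":[-0.14,0.1,0.4],"spin":0},{"slide":[0,0,0.8],"spin":0},{"slide":[0,0,0.8],"spin":0},{"slide":[0,0,0.8],"spin":0},{"slide":[0,0,0.6],"spin":0},{"slide":[0,0,0.4],"spin":0},{"slide":[0,0,0.2],"spin":0},{"slide":[0,0,0],"spin":0}]}}

```text
time_s: 4.65
tcp_pos: [0.495, 0.3131, 0.042]
ee_rot: [[1.0, 0.002, 0.007], [0.002, -1.0, 0.006], [0.007, -0.006, -1.0]]
wrist_force: [-0.4, 0.0, -0.9]
gripper_width: 0.529
```

Call:
{"op": "servo_tool", "data": {"deltas": [{"slide":[0.08,-0.06,-0.15],"spin":0},{"slide":[0,0,0],"spin":0}]}}

```text
time_s: 4.85
tcp_pos: [0.4977, 0.3152, 0.047]
ee_rot: [[1.0, 0.002, 0.009], [0.002, -1.0, 0.008], [0.009, -0.008, -1.0]]
wrist_force: [-0.2, -1.2, 0.2]
gripper_width: 0.528
```

Call:
{"op": "servo_tool", "data": {"deltas": [{"slide":[0,0,0],"spin":0},{"slide":[0,0,0],"spin":0},{"slide":[0,0,0],"spin":0},{"slide":[0,0,0],"spin":0},{"slide":[0,0,0],"spin":0},{"slide":[0,0,0],"spin":0}], "gripper": 255}}

```text
time_s: 5.45
tcp_pos: [0.4985, 0.3161, 0.0492]
ee_rot: [[1.0, 0.002, 0.012], [0.002, -1.0, 0.011], [0.012, -0.011, -1.0]]
wrist_force: [0.5, -0.1, -0.8]
gripper_width: 0.268
```

Call:
{"op": "servo_tool", "data": {"deltas": [{"slide":[0,0,-0.4],"spin":0},{"slide":[0,0,-0.8],"spin":0},{"slide":[0,0,-1],"spin":0},{"slide":[0,0,-1],"spin":0},{"slide":[0,0,-1],"spin":0},{"slide":[0,0,-0.8],"spin":0},{"slide":[0,0,-0.5],"spin":0},{"slide":[0,0,-0.2],"spin":0},{"slide":[0,0,0],"spin":0}]}}

```text
time_s: 6.35
tcp_pos: [0.4965, 0.3138, 0.2017]
ee_rot: [[1.0, 0.002, 0.013], [0.002, -1.0, 0.011], [0.013, -0.011, -1.0]]
wrist_force: [0.7, -0.1, -0.8]
gripper_width: 0.267
```

Call:
{"op": "servo_tool", "data": {"deltas": [{"slide":[0.15,0.5,0],"spin":0},{"slide":[0.35,1,0],"spin":0},{"slide":[0.35,1,0],"spin":0},{"slide":[0.35,1,0],"spin":0},{"slide":[0.35,1,0],"spin":0},{"slide":[0.35,1,0],"spin":0},{"slide":[0.35,1,0],"spin":0},{"slide":[0.35,1,0],"spin":0},{"slide":[0.35,1,0],"spin":0},{"slide":[0.35,1,0],"spin":0}]}}

```text
time_s: 7.35
tcp_pos: [0.5762, 0.0607, 0.1895]
ee_rot: [[1.0, 0.005, -0.008], [0.005, -1.0, 0.001], [-0.008, -0.001, -1.0]]
wrist_force: [0.7, -0.2, -1.1]
gripper_width: 0.268
```

Call:
{"op": "servo_tool", "data": {"deltas": [{"slide":[0.35,1,0],"spin":0},{"slide":[0.2,0.5,0],"spin":0},{"slide":[0.1,0.2,0],"spin":0},{"slide":[0,0,0],"spin":0}]}}

```text
time_s: 7.75
tcp_pos: [0.5909, 0.0109, 0.1849]
ee_rot: [[1.0, -0.001, -0.017], [-0.002, -1.0, -0.002], [-0.017, 0.002, -1.0]]
wrist_force: [1.4, 0.9, -0.8]
gripper_width: 0.265
```

```bash
python3 -c "
from h import *
st();d=cap('wrist','w5.png')"
```

```text
t 7.75 tcp [0.5909 0.0109 0.1849] F [ 1.4  0.9 -0.8] w 0.265 q [ 16.6  20.9  -6.9  -0.2 -63.2  73.4]
[[1.0, -0.001, -0.017], [-0.002, -1.0, -0.002], [-0.017, 0.002, -1.0]]
```

View pics/w5.png

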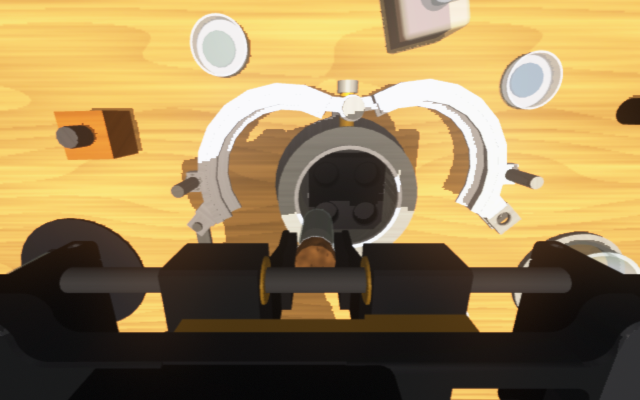

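```bash
cat > zw.py <<'E'
import sys
from h import *
n=sys.argv[1];x0,x1,y0,y1=map(int,sys.argv[3:7]);k=float(sys.argv[7])
d=cap(n);f=d['frame'][y0:y1,x0:x1,::-1].copy()
g=float(sys.argv[8]) if len(sys.argv)>8 else 1
f=(255*(f/255.)**g).astype(np.uint8)
cv2.imwrite('pics/'+sys.argv[2],cv2.resize(f,None,fx=k,fy=k,interpolation=cv2.INTER_CUBIC));st()
E
python3 zw.py wrist z6.png 260 430 120 270 4.5 0.6
```

```text
t 7.85 tcp [0.5908 0.0119 0.1852] F [-0.1 -0.3 -0.1] w 0.27 q [ 16.7  20.8  -6.9  -0.2 -63.2  73.4]
[[1.0, -0.0, -0.016], [-0.0, -1.0, -0.001], [-0.016, 0.001, -1.0]]
```

View pics/z6.png

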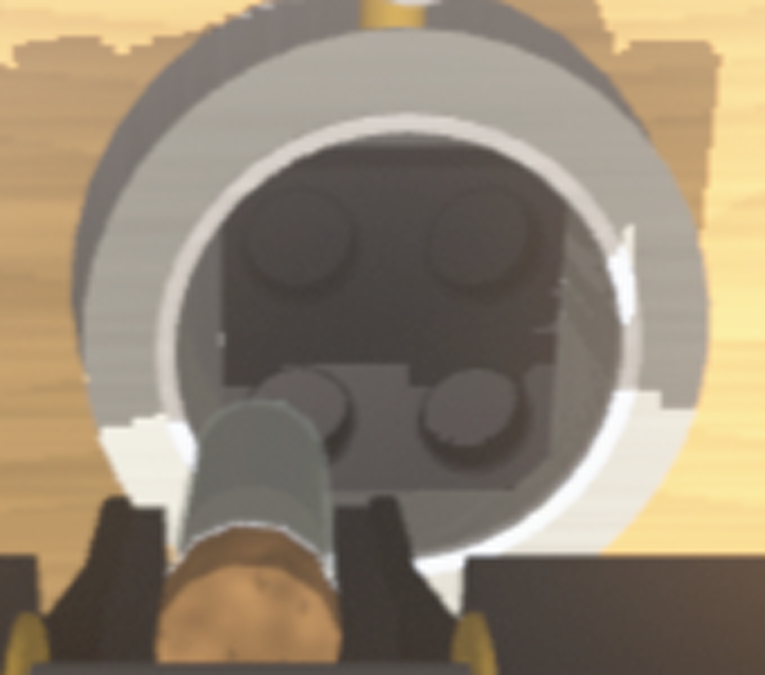

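```bash
python3 -c "
from h import *
d=cap('wrist')
for u,v in [(301,244),(484,241),(475,420)]: print(np.round(at(d,260+u/4.5-.4,120+v/4.5-.4,.046),4))
# rim outer ellipse center, flange
print(np.round(at(d,260+398/4.5-.4,120+345/4.5-.4,.065),4))
u,v=255,402
# vial far bottom edge
print(np.round(at(d,260+258/4.5-.4,120+402/4.5-.4,.1852+.0228-.068),4))
"
```

```text
[0.6063 0.     0.046 ]
[ 0.607  -0.0445  0.046 ]
[ 0.5606 -0.0449  0.046 ]
[ 0.5863 -0.0222  0.065 ]
[0.5986 0.0111 0.14  ]
```

Call:
{"op": "servo_tool", "data": {"deltas": [{"slide":[0.3,0.2,0],"spin":0},{"slide":[0.3,0.2,0.2],"spin":0},{"slide":[0,0.1,0.6],"spin":0},{"slide":[0,0,0.6],"spin":0},{"slide":[0,0,0.6],"spin":0},{"slide":[0,0,0.4],"spin":0},{"slide":[0,0,0.2],"spin":0},{"slide":[0,0,0],"spin":0}]}}

```text
time_s: 8.7
tcp_pos: [0.6095, 0.0018, 0.1176]
ee_rot: [[1.0, 0.007, -0.012], [0.007, -1.0, -0.001], [-0.012, 0.001, -1.0]]
wrist_force: [-0.6, 0.6, -1.3]
gripper_width: 0.266
```

```bash
python3 zw.py wrist z7.png 240 440 120 270 4 0.6
```

```text
t 8.75 tcp [0.6098 0.0018 0.1181] F [-0.2  0.3  0. ] w 0.275 q [ 15.3  26.   -9.2  -0.1 -55.4  75.2]
[[1.0, 0.007, -0.011], [0.007, -1.0, -0.001], [-0.011, 0.001, -1.0]]
```

View pics/z7.png

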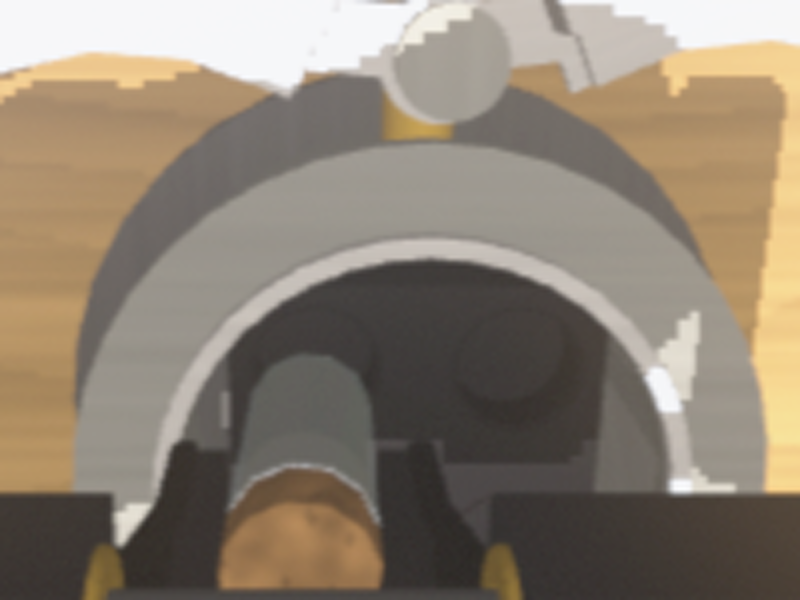

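```bash
python3 -c "
from h import *
d=cap('wrist');f=lambda u,v,z:print(np.round(at(d,240+u/4-.4,120+v/4-.4,z),4))
f(515,362,.046);f(515,305,.046);f(378,362,.046);f(457,362,.046);f(311,353,.073);f(375,410,.073);f(243,410,.073)
f(430,238,.065);f(450,64,.084)
"
```

```text
[ 0.6077 -0.0446  0.046 ]
[ 0.6209 -0.0438  0.046 ]
[ 0.6075 -0.0143  0.046 ]
[ 0.6076 -0.0318  0.046 ]
[0.6187 0.0009 0.073 ]
[ 0.6069 -0.012   0.073 ]
[0.6067 0.0142 0.073 ]
[ 0.64   -0.0224  0.065 ]
[ 0.6748 -0.0223  0.084 ]
```

Call:
{"op": "servo_tool", "data": {"deltas": [{"slide":[0.04,0.02,0.3],"spin":0},{"slide":[0,0,0.4],"spin":0},{"slide":[0,0,0.3],"spin":0},{"slide":[0,0,0.2],"spin":0}]}}

```text
time_s: 9.2
tcp_pos: [0.6132, 0.0013, 0.0906]
ee_rot: [[1.0, 0.009, -0.003], [0.009, -1.0, -0.001], [-0.003, 0.001, -1.0]]
wrist_force: [-6.0, -0.8, 24.7]
gripper_width: 0.265
```

```bash
python3 zw.py wrist z8.png 240 440 120 270 4 0.6
```

```text
t 9.25 tcp [0.6133 0.0012 0.0909] F [-1.8 -1.   5.3] w 0.265 q [ 15.2  27.8 -10.8   0.  -51.6  75.3]
[[1.0, 0.009, -0.003], [0.009, -1.0, -0.001], [-0.003, 0.001, -1.0]]
```

View pics/z8.png

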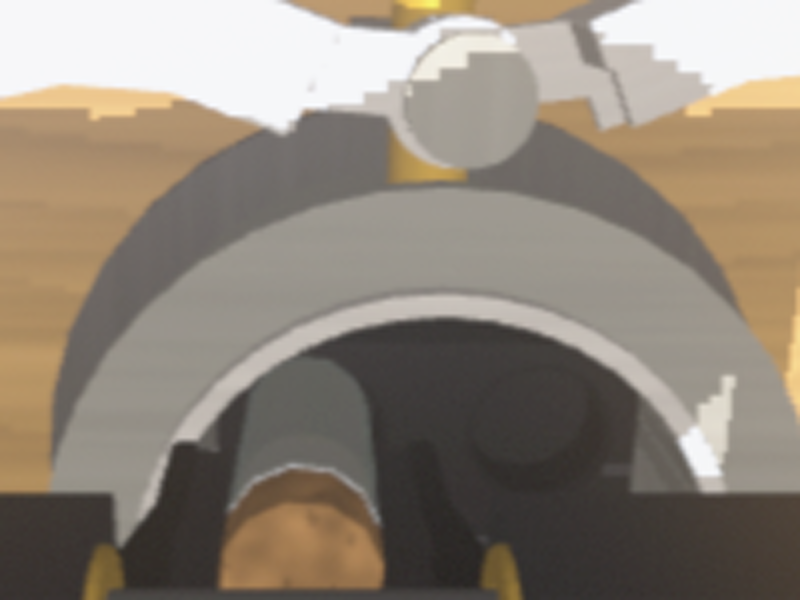

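```bash
python3 -c "
from h import *
d=cap('wrist');f=lambda u,v,z:print(np.round(at(d,240+u/4-.4,120+v/4-.4,z),4))
f(537,365,.046);f(470,428,.046);f(603,428,.046);f(311,356,.046);f(376,420,.046);f(240,420,.046)
f(448,295,.065);f(470,100,.084)
st()
"
```

```text
[ 0.6205 -0.0441  0.046 ]
[ 0.6071 -0.0316  0.046 ]
[ 0.6073 -0.0581  0.046 ]
[6.22e-01 2.00e-04 4.60e-02]
[ 0.6087 -0.0128  0.046 ]
[0.6084 0.0142 0.046 ]
[ 0.6398 -0.0233  0.065 ]
[ 0.6751 -0.0226  0.084 ]
t 9.3 tcp [0.6131 0.0013 0.0909] F [-1.4 -0.9  6. ] w 0.266 q [ 15.2  27.8 -10.8  -0.  -51.6  75.3]
[[1.0, 0.008, -0.003], [0.008, -1.0, -0.001], [-0.003, 0.001, -1.0]]
```

Call:
{"op": "servo_tool", "data": {"deltas": [{"slide":[-0.13,0.02,-0.05],"spin":0},{"slide":[0,0,0],"spin":0}]}}

```text
time_s: 9.5
tcp_pos: [0.6096, 0.0006, 0.0919]
ee_rot: [[1.0, 0.008, -0.003], [0.008, -1.0, -0.001], [-0.003, 0.001, -1.0]]
wrist_force: [0.4, -0.2, -0.4]
gripper_width: 0.266
```

Call:
{"op": "servo_tool", "data": {"deltas": [{"slide":[0,0,0.15],"spin":0},{"slide":[0,0,0.15],"spin":0}]}}

```text
time_s: 9.7
tcp_pos: [0.6099, 0.0003, 0.0866]
ee_rot: [[1.0, 0.009, -0.002], [0.009, -1.0, -0.002], [-0.002, 0.002, -1.0]]
wrist_force: [-2.6, -0.4, 0.6]
gripper_width: 0.269
```

Call:
{"op": "servo_tool", "data": {"deltas": [{"slide":[-0.04,0,0.15],"spin":0},{"slide":[-0.02,0,0.15],"spin":0}]}}

```text
time_s: 9.9
tcp_pos: [0.6082, 0.0004, 0.0779]
ee_rot: [[1.0, 0.009, -0.002], [0.009, -1.0, -0.001], [-0.002, 0.001, -1.0]]
wrist_force: [-0.2, -0.7, -0.2]
gripper_width: 0.267
```

Call:
{"op": "servo_tool", "data": {"deltas": [{"slide":[-0.02,0,0.12],"spin":0},{"slide":[0,0,0.08],"spin":0}]}}

```text
time_s: 10.1
tcp_pos: [0.6087, 0.0002, 0.0747]
ee_rot: [[1.0, 0.011, -0.0], [0.011, -1.0, -0.003], [-0.0, 0.003, -1.0]]
wrist_force: [-5.6, 0.3, 19.1]
gripper_width: 0.266
```

Call:
{"op": "servo_tool", "data": {"deltas": [{"slide":[0,0,-0.05],"spin":0},{"slide":[0,0,0],"spin":0},{"slide":[0,0,0],"spin":0},{"slide":[0,0,0],"spin":0},{"slide":[0,0,-0.3],"spin":0},{"slide":[0,0,-0.6],"spin":0},{"slide":[0,0,-0.8],"spin":0},{"slide":[0,0,-0.5],"spin":0},{"slide":[0,0,-0.3],"spin":0},{"slide":[0,0,0],"spin":0.08}], "gripper": 120}}

```text
time_s: 11.1
tcp_pos: [0.6086, 0.0005, 0.14]
ee_rot: [[1.0, -0.001, -0.002], [-0.001, -1.0, -0.003], [-0.002, 0.003, -1.0]]
wrist_force: [-0.3, -0.1, 0.4]
gripper_width: 0.53
```

```bash
python3 zw.py wrist z9.png 240 440 150 300 4 0.6
```

```text
t 11.15 tcp [6.082e-01 5.000e-04 1.392e-01] F [-0.3 -0.8 -0.1] w 0.53 q [ 15.3  24.4  -8.5   0.2 -57.2  74.5]
[[1.0, -0.001, -0.003], [-0.001, -1.0, -0.003], [-0.003, 0.003, -1.0]]
```

View pics/z9.png

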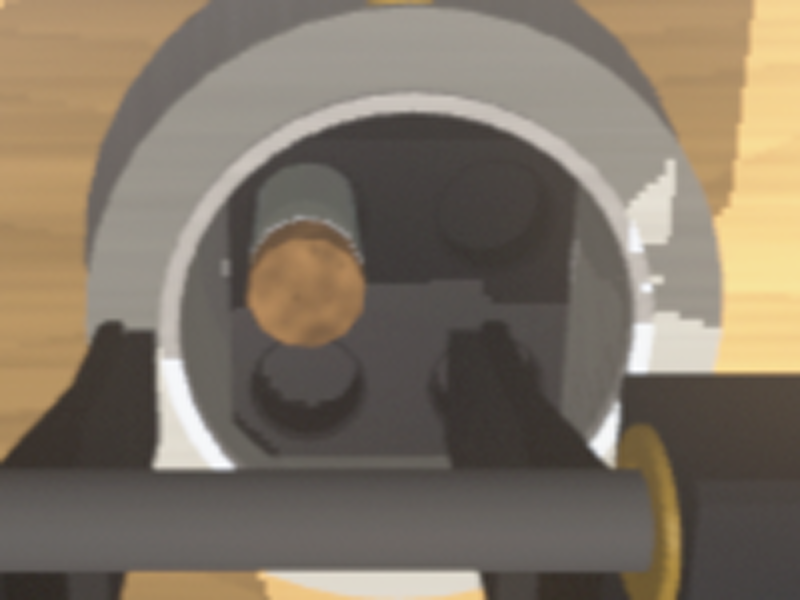

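Call:
{"op": "servo_tool", "data": {"deltas": [{"slide":[0,-0.3,-0.6],"spin":0},{"slide":[-0.3,-0.8,-0.5],"spin":0},{"slide":[-0.35,-1,0],"spin":0},{"slide":[-0.35,-1,0],"spin":0},{"slide":[-0.35,-1,0],"spin":0},{"slide":[-0.35,-1,0],"spin":0},{"slide":[-0.35,-1,0],"spin":0},{"slide":[-0.35,-1,0],"spin":0},{"slide":[-0.35,-1,0],"spin":0},{"slide":[-0.35,-1,0],"spin":0}]}}

```text
time_s: 12.15
tcp_pos: [0.5246, 0.2319, 0.1569]
ee_rot: [[1.0, -0.012, -0.021], [-0.013, -1.0, -0.009], [-0.021, 0.009, -1.0]]
wrist_force: [0.5, -0.4, -0.6]
gripper_width: 0.526
```

Call:
{"op": "servo_tool", "data": {"deltas": [{"slide":[-0.35,-1,0],"spin":0},{"slide":[-0.35,-1,0],"spin":0},{"slide":[-0.3,-0.9,0],"spin":0},{"slide":[-0.2,-0.7,0],"spin":0},{"slide":[-0.1,-0.4,0],"spin":0},{"slide":[0,0,0],"spin":0}]}}

```text
time_s: 12.75
tcp_pos: [0.4883, 0.3374, 0.1508]
ee_rot: [[1.0, -0.01, -0.029], [-0.011, -1.0, -0.016], [-0.029, 0.016, -0.999]]
wrist_force: [0.0, 0.3, 0.1]
gripper_width: 0.531
```

Call:
{"op": "servo_tool", "data": {"deltas": [{"slide":[-0.1,-0.3,-0.5],"spin":-0.04},{"slide":[-0.1,-0.3,-0.5],"spin":-0.04},{"slide":[-0.1,-0.3,-0.5],"spin":0},{"slide":[-0.1,-0.3,-0.5],"spin":0},{"slide":[0,-0.2,-0.5],"spin":0},{"slide":[0,0,-0.5],"spin":0},{"slide":[0,0,-0.5],"spin":0},{"slide":[0,0,-0.3],"spin":0},{"slide":[0,0,-0.2],"spin":0},{"slide":[0,0,-0.1],"spin":0}]}}

```text
time_s: 13.75
tcp_pos: [0.4843, 0.3706, 0.2642]
ee_rot: [[1.0, -0.007, -0.026], [-0.007, -1.0, -0.014], [-0.026, 0.014, -1.0]]
wrist_force: [0.8, 0.3, 0.0]
gripper_width: 0.529
```

Call:
{"op": "servo_tool", "data": {"deltas": [{"slide":[0,0,1],"spin":0},{"slide":[0,0,1],"spin":0},{"slide":[0,0,0],"spin":0},{"slide":[0,0,0],"spin":0}]}}

```text
time_s: 14.15
tcp_pos: [0.4838, 0.3694, 0.2146]
ee_rot: [[1.0, -0.008, -0.025], [-0.008, -1.0, -0.013], [-0.025, 0.013, -1.0]]
wrist_force: [0.2, -0.4, 0.4]
gripper_width: 0.531
```

Call:
{"op": "servo_tool", "data": {"deltas": [{"slide":[0,0.5,0],"spin":0},{"slide":[0,0,0],"spin":0},{"slide":[0,0,0],"spin":0}]}}

```text
time_s: 14.45
tcp_pos: [0.4846, 0.3563, 0.2173]
ee_rot: [[1.0, -0.008, -0.022], [-0.008, -1.0, -0.011], [-0.022, 0.011, -1.0]]
wrist_force: [0.3, -0.3, -0.4]
gripper_width: 0.533
```

Call:
{"op": "servo_tool", "data": {"deltas": [{"slide":[0,-0.5,0],"spin":0},{"slide":[0,0,0],"spin":0},{"slide":[0,0,0],"spin":0}]}}

```text
time_s: 14.75
tcp_pos: [0.4854, 0.3705, 0.2189]
ee_rot: [[1.0, -0.008, -0.02], [-0.008, -1.0, -0.008], [-0.02, 0.008, -1.0]]
wrist_force: [0.5, -0.6, 0.4]
gripper_width: 0.53
```

Call:
{"op": "servo_tool", "data": {"deltas": [{"slide":[0,0,0.5],"spin":0},{"slide":[0,0,0],"spin":0},{"slide":[0,0,0],"spin":0}]}}

```text
time_s: 15.05
tcp_pos: [0.4847, 0.3707, 0.2048]
ee_rot: [[1.0, -0.007, -0.02], [-0.007, -1.0, -0.009], [-0.02, 0.009, -1.0]]
wrist_force: [-0.1, 0.4, 0.1]
gripper_width: 0.529
```

Call:
{"op": "servo_tool", "data": {"deltas": [{"slide":[0,0,-0.5],"spin":0},{"slide":[0,0,0],"spin":0},{"slide":[0,0,0],"spin":0}]}}

```text
time_s: 15.35
tcp_pos: [0.4851, 0.3707, 0.2183]
ee_rot: [[1.0, -0.007, -0.02], [-0.007, -1.0, -0.009], [-0.02, 0.009, -1.0]]
wrist_force: [0.0, 0.1, -0.3]
gripper_width: 0.528
```

Call:
{"op": "servo_tool", "data": {"deltas": [{"slide":[0,0.7,0],"spin":0},{"slide":[0,0,0],"spin":0},{"slide":[0,0,0],"spin":0},{"slide":[0,-0.7,0],"spin":0},{"slide":[0,0,0],"spin":0},{"slide":[0,0,0],"spin":0}]}}

```text
time_s: 15.95
tcp_pos: [0.4854, 0.3704, 0.2193]
ee_rot: [[1.0, -0.008, -0.019], [-0.008, -1.0, -0.008], [-0.019, 0.008, -1.0]]
wrist_force: [0.2, -0.4, -0.0]
gripper_width: 0.532
```

Call:
{"op": "servo_tool", "data": {"deltas": [{"slide":[-0.14,-0.22,0.3],"spin":-0.05},{"slide":[0,0,0.7],"spin":0},{"slide":[0,0,0.8],"spin":0},{"slide":[0,0,0.8],"spin":0},{"slide":[0,0,0.8],"spin":0},{"slide":[0,0,0.6],"spin":0},{"slide":[0,0,0.4],"spin":0},{"slide":[0,0,0.2],"spin":0},{"slide":[0,0,0],"spin":0}]}}

```text
time_s: 16.85
tcp_pos: [0.477, 0.3779, 0.0964]
ee_rot: [[1.0, 0.003, -0.021], [0.003, -1.0, -0.008], [-0.021, 0.008, -1.0]]
wrist_force: [-0.3, -0.1, 1.1]
gripper_width: 0.529
```

```bash
python3 zw.py wrist z10.png 220 420 180 300 4 0.8
```

```text
t 16.9 tcp [0.4772 0.3781 0.0969] F [-0.5  0.8 -0.3] w 0.532 q [ 53.3  27.5 -10.   -0.8 -53.6  37.4]
[[1.0, 0.003, -0.02], [0.003, -1.0, -0.008], [-0.02, 0.008, -1.0]]
```

View pics/z10.png

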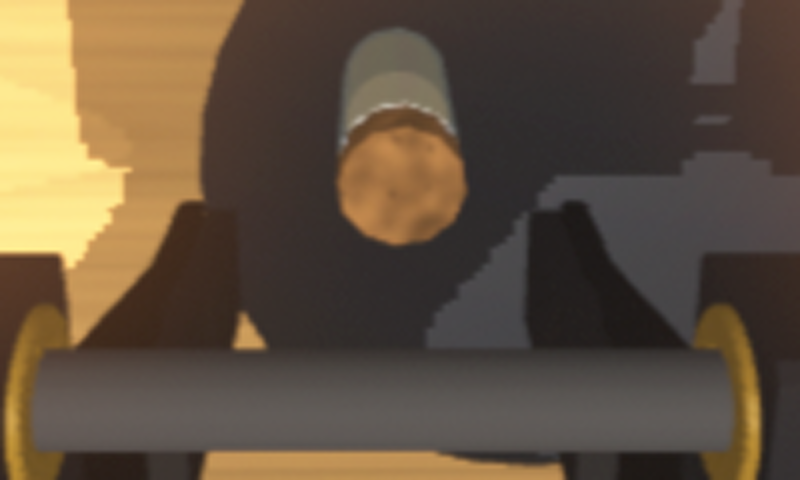

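```bash
python3 -c "
from h import *
d=cap('wrist');print(np.round(at(d,220+402/4-.4,180+185/4-.4,.072),4));st()
"
```

```text
[0.4791 0.375  0.072 ]
t 16.95 tcp [0.4776 0.3783 0.0976] F [0.3 0.9 0.1] w 0.526 q [ 53.3  27.4  -9.9  -0.8 -53.6  37.4]
[[1.0, 0.003, -0.019], [0.003, -1.0, -0.007], [-0.019, 0.007, -1.0]]
```

Call:
{"op": "servo_tool", "data": {"deltas": [{"slide":[0.09,0.12,0.2],"spin":0},{"slide":[0,0,0.4],"spin":0},{"slide":[0,0,0.5],"spin":0},{"slide":[0,0,0.4],"spin":0},{"slide":[0,0,0.2],"spin":0},{"slide":[0,0,0.1],"spin":0},{"slide":[0,0,0],"spin":0},{"slide":[0,0,0],"spin":0}]}}

```text
time_s: 17.75
tcp_pos: [0.48, 0.3754, 0.0501]
ee_rot: [[1.0, 0.003, -0.017], [0.003, -1.0, -0.005], [-0.017, 0.004, -1.0]]
wrist_force: [-0.1, 0.1, 0.6]
gripper_width: 0.528
```

Call:
{"op": "servo_tool", "data": {"deltas": [{"slide":[-0.03,0,0.12],"spin":0},{"slide":[0,0,0],"spin":0},{"slide":[0,0,0],"spin":0},{"slide":[0,0,0],"spin":0},{"slide":[0,0,0],"spin":0},{"slide":[0,0,0],"spin":0},{"slide":[0,0,0],"spin":0}], "gripper": 255}}

```text
time_s: 18.45
tcp_pos: [0.4796, 0.3761, 0.0481]
ee_rot: [[1.0, 0.003, -0.016], [0.003, -1.0, -0.003], [-0.016, 0.002, -1.0]]
wrist_force: [-0.2, -0.2, -0.6]
gripper_width: 0.263
```

Call:
{"op": "servo_tool", "data": {"deltas": [{"slide":[0,0,-0.3],"spin":0},{"slide":[0,0,-0.6],"spin":0},{"slide":[0,0,-0.8],"spin":0},{"slide":[0,0,-0.8],"spin":0},{"slide":[0,0,-0.8],"spin":0},{"slide":[0,0,-0.8],"spin":0},{"slide":[0,0,-0.8],"spin":0},{"slide":[0,0,-0.6],"spin":0},{"slide":[0,0,-0.3],"spin":0},{"slide":[0,0,0],"spin":0}]}}

```text
time_s: 19.45
tcp_pos: [0.482, 0.376, 0.2031]
ee_rot: [[1.0, 0.003, -0.014], [0.003, -1.0, -0.002], [-0.014, 0.001, -1.0]]
wrist_force: [-0.3, -1.3, 1.1]
gripper_width: 0.265
```

Call:
{"op": "servo_tool", "data": {"deltas": [{"slide":[0.1,0.4,0],"spin":0},{"slide":[0.14,0.7,0],"spin":0},{"slide":[0.14,0.7,0],"spin":0},{"slide":[0.14,0.7,0],"spin":0},{"slide":[0.14,0.7,0],"spin":0},{"slide":[0.14,0.7,0],"spin":0},{"slide":[0.14,0.7,0],"spin":0},{"slide":[0.14,0.7,0],"spin":0},{"slide":[0.14,0.7,0],"spin":0},{"slide":[0.14,0.7,0],"spin":0}]}}

```text
time_s: 20.45
tcp_pos: [0.5169, 0.1911, 0.1994]
ee_rot: [[1.0, 0.001, -0.02], [0.001, -1.0, -0.007], [-0.02, 0.007, -1.0]]
wrist_force: [0.3, -0.3, -1.7]
gripper_width: 0.264
```

Call:
{"op": "servo_tool", "data": {"deltas": [{"slide":[0.14,0.7,0],"spin":0},{"slide":[0.14,0.7,0],"spin":0},{"slide":[0.14,0.7,0],"spin":0},{"slide":[0.14,0.7,0],"spin":0},{"slide":[0.14,0.7,0],"spin":0},{"slide":[0.14,0.7,0],"spin":0},{"slide":[0.14,0.7,0],"spin":0},{"slide":[0.14,0.7,0],"spin":0},{"slide":[0.14,0.7,0],"spin":0},{"slide":[0.14,0.7,0],"spin":0}]}}

```text
time_s: 21.45
tcp_pos: [0.5506, -0.0042, 0.2006]
ee_rot: [[1.0, -0.006, -0.02], [-0.006, -1.0, -0.007], [-0.02, 0.007, -1.0]]
wrist_force: [0.4, -0.1, 0.0]
gripper_width: 0.265
```

Call:
{"op": "servo_tool", "data": {"deltas": [{"slide":[0.2,0.6,0],"spin":0},{"slide":[0.2,0.5,0],"spin":0},{"slide":[0.1,0.3,0.1],"spin":-0.04},{"slide":[0.02,0.1,0.4],"spin":0},{"slide":[0,0,0.6],"spin":0},{"slide":[0,0,0.6],"spin":0},{"slide":[0,0,0.5],"spin":0},{"slide":[0,0,0.3],"spin":0},{"slide":[0,0,0.1],"spin":0},{"slide":[0,0,0],"spin":0}]}}

```text
time_s: 22.45
tcp_pos: [0.5597, -0.0492, 0.1296]
ee_rot: [[1.0, -0.004, -0.023], [-0.004, -1.0, -0.006], [-0.023, 0.006, -1.0]]
wrist_force: [0.4, -0.4, -0.1]
gripper_width: 0.266
```

```bash
python3 zw.py wrist z11.png 240 440 140 290 4 0.6
```

```text
t 22.5 tcp [ 0.5599 -0.0491  0.1299] F [0.2 0.4 0.2] w 0.267 q [ 11.6  21.4 -15.    0.1 -54.9  78.2]
[[1.0, -0.004, -0.023], [-0.004, -1.0, -0.006], [-0.022, 0.006, -1.0]]
```

View pics/z11.png

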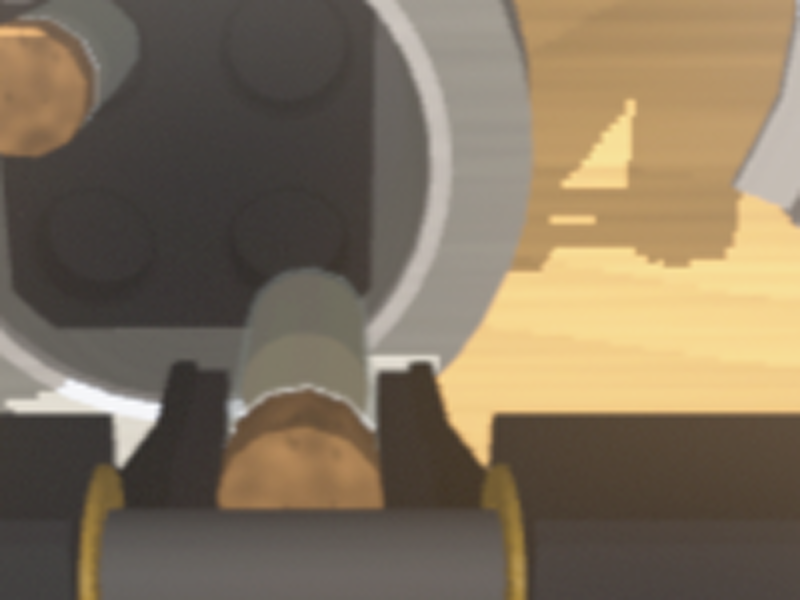

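```bash
python3 -c "
from h import *
d=cap('wrist');f=lambda u,v,z:print(np.round(at(d,240+u/4-.4,140+v/4-.4,z),4))
f(289,187,.046);f(230,240,.046);f(347,240,.046);f(99,188,.046);f(43,244,.046);f(155,244,.046);f(99,300,.046)
print('vial');f(308,269,.086);f(250,320,.086);f(366,320,.086)
"
```

```text
[ 0.5752 -0.046   0.046 ]
[ 0.5627 -0.0323  0.046 ]
[ 0.5626 -0.0593  0.046 ]
[ 0.5752 -0.003   0.046 ]
[0.562  0.0107 0.046 ]
[ 0.5618 -0.0151  0.046 ]
[ 0.5481 -0.0014  0.046 ]
vial
[ 0.5696 -0.0499  0.086 ]
[ 0.559  -0.0384  0.086 ]
[ 0.5588 -0.0613  0.086 ]
```

Call:
{"op": "servo_tool", "data": {"deltas": [{"slide":[0.14,-0.17,0.2],"spin":-0.02},{"slide":[0,0,0.3],"spin":0},{"slide":[0,0,0.3],"spin":0},{"slide":[0,0,0.2],"spin":0},{"slide":[0,0,0.1],"spin":0},{"slide":[0,0,0],"spin":0}]}}

```text
time_s: 23.15
tcp_pos: [0.5643, -0.0444, 0.1016]
ee_rot: [[1.0, -0.0, -0.019], [-0.0, -1.0, -0.006], [-0.019, 0.006, -1.0]]
wrist_force: [0.6, 0.3, -0.8]
gripper_width: 0.268
```

```bash
python3 zw.py wrist z12.png 240 440 140 290 4 0.6
```

```text
t 23.2 tcp [ 0.5644 -0.0443  0.1018] F [ 0.4 -0.8 -0.5] w 0.264 q [ 12.   23.5 -16.4   0.1 -51.2  77.9]
[[1.0, -0.0, -0.018], [-0.0, -1.0, -0.006], [-0.018, 0.006, -1.0]]
```

View pics/z12.png

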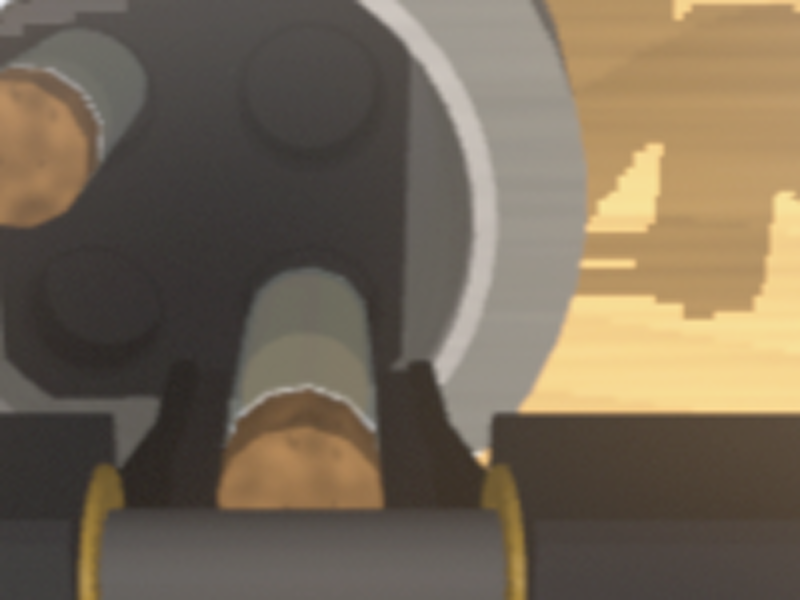

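```bash
cat > q.py <<'E'
from h import *
import sys
# usage: x0 y0 k  u,v,z ...
x0,y0,k=map(float,sys.argv[1:4]);d=cap(sys.argv[4] )
for a in sys.argv[5:]:
    u,v,z=map(float,a.split(','));print(a,np.round(at(d,x0+u/k-.4,y0+v/k-.4,z),4))
E
python3 q.py 240 140 4 wrist 312,91,.046 98,306,.046 308,268,.058 247,325,.058 371,325,.058 308,250,.046
```

```text
312,91,.046 [ 0.6069 -0.0459  0.046 ]
98,306,.046 [ 0.5621 -0.0016  0.046 ]
308,268,.058 [ 0.5745 -0.045   0.058 ]
247,325,.058 [ 0.5627 -0.033   0.058 ]
371,325,.058 [ 0.5626 -0.0575  0.058 ]
308,250,.046 [ 0.5743 -0.0452  0.046 ]
```

Call:
{"op": "servo_tool", "data": {"deltas": [{"slide":[0,0.03,0.15],"spin":0},{"slide":[0,0,0.2],"spin":0},{"slide":[0,0,0.2],"spin":0},{"slide":[0,0,0.1],"spin":0}]}}

```text
time_s: 23.65
tcp_pos: [0.5663, -0.0456, 0.089]
ee_rot: [[1.0, 0.002, -0.013], [0.002, -1.0, -0.007], [-0.013, 0.007, -1.0]]
wrist_force: [-6.5, 1.5, 22.3]
gripper_width: 0.268
```

Call:
{"op": "servo_tool", "data": {"deltas": [{"slide":[-0.1,0,-0.05],"spin":0},{"slide":[0,0,0],"spin":0},{"slide":[0,0,0.12],"spin":0},{"slide":[0,0,0.12],"spin":0}]}}

```text
time_s: 24.05
tcp_pos: [0.5656, -0.0458, 0.0888]
ee_rot: [[1.0, 0.004, -0.008], [0.004, -1.0, -0.009], [-0.008, 0.009, -1.0]]
wrist_force: [-7.6, 1.7, 25.6]
gripper_width: 0.267
```

Call:
{"op": "servo_tool", "data": {"deltas": [{"slide":[0,0,-0.15],"spin":0},{"slide":[0,0,0],"spin":0}]}}

```text
time_s: 24.25
tcp_pos: [0.566, -0.0456, 0.0929]
ee_rot: [[1.0, 0.005, -0.007], [0.005, -1.0, -0.009], [-0.007, 0.008, -1.0]]
wrist_force: [-0.3, 0.0, -0.1]
gripper_width: 0.267
```

```bash
python3 zw.py wrist z13.png 240 440 140 290 4 0.6
```

```text
t 24.3 tcp [ 0.5654 -0.0457  0.0923] F [-0.6  0.1 -0.6] w 0.265 q [ 12.   24.  -17.4   0.5 -49.2  78. ]
[[1.0, 0.004, -0.009], [0.004, -1.0, -0.009], [-0.009, 0.009, -1.0]]
```

View pics/z13.png

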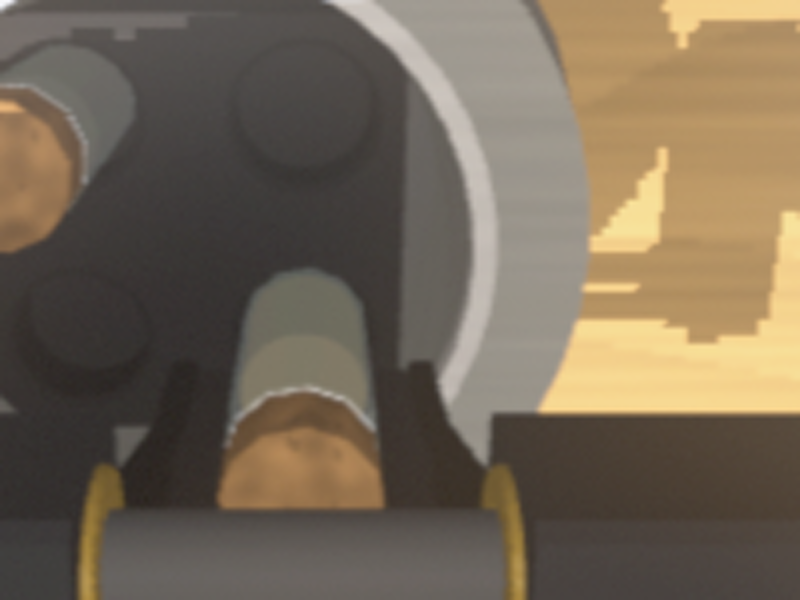

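```bash
python3 q.py 240 140 4 wrist 305,106,.046 88,331,.046 305,268,.048 245,328,.048 368,328,.048
```

```text
305,106,.046 [ 0.6071 -0.0457  0.046 ]
88,331,.046 [ 0.5618 -0.0027  0.046 ]
305,268,.048 [ 0.5757 -0.0459  0.048 ]
245,328,.048 [ 0.5632 -0.0341  0.048 ]
368,328,.048 [ 0.5633 -0.0584  0.048 ]
```

Call:
{"op": "servo_tool", "data": {"deltas": [{"slide":[-0.12,0.03,0],"spin":-0.03},{"slide":[0,0,0],"spin":0},{"slide":[-0.03,0,0.15],"spin":0},{"slide":[-0.03,0,0.15],"spin":0}]}}

```text
time_s: 24.75
tcp_pos: [0.5599, -0.0467, 0.0823]
ee_rot: [[1.0, 0.008, -0.011], [0.008, -1.0, -0.009], [-0.011, 0.009, -1.0]]
wrist_force: [1.2, 0.8, 0.0]
gripper_width: 0.271
```

In the hole (z 0.0823). Continue.

Call:
{"op": "servo_tool", "data": {"deltas": [{"slide":[0.02,0,0.15],"spin":0},{"slide":[0,0,0.12],"spin":0},{"slide":[0,0,0.08],"spin":0}]}}

```text
time_s: 25.05
tcp_pos: [0.5608, -0.0468, 0.0733]
ee_rot: [[1.0, 0.009, -0.011], [0.009, -1.0, -0.009], [-0.011, 0.009, -1.0]]
wrist_force: [-3.0, 1.6, 15.1]
gripper_width: 0.265
```

Call:
{"op": "servo_tool", "data": {"deltas": [{"slide":[0,0,-0.05],"spin":0},{"slide":[0,0,0],"spin":0},{"slide":[0,0,0],"spin":0},{"slide":[0,0,0],"spin":0},{"slide":[0,0,-0.3],"spin":0},{"slide":[0,0,-0.6],"spin":0},{"slide":[0,0,-0.7],"spin":0},{"slide":[0,0,-0.7],"spin":0},{"slide":[0,0,-0.7],"spin":0},{"slide":[0,0,-0.7],"spin":0.1}], "gripper": 120}}

```text
time_s: 26.05
tcp_pos: [0.5594, -0.0466, 0.1688]
ee_rot: [[1.0, -0.005, -0.019], [-0.006, -1.0, -0.011], [-0.019, 0.011, -1.0]]
wrist_force: [-0.0, 0.5, -0.3]
gripper_width: 0.53
```

Call:
{"op": "servo_tool", "data": {"deltas": [{"slide":[0,0,-0.7],"spin":0},{"slide":[0,0,-0.7],"spin":0},{"slide":[0,0,-0.3],"spin":0},{"slide":[0,0,0],"spin":0}]}}

```text
time_s: 26.45
tcp_pos: [0.5613, -0.0461, 0.2176]
ee_rot: [[1.0, -0.005, -0.012], [-0.006, -1.0, -0.01], [-0.012, 0.01, -1.0]]
wrist_force: [0.3, 0.7, 0.3]
gripper_width: 0.531
```

```bash
python3 -c "
from h import *
st();cap('wrist','w14.png');cap('top','t14.png');cap('scene','s14.png')"
```

```text
t 26.45 tcp [ 0.5613 -0.0461  0.2176] F [0.3 0.7 0.3] w 0.531 q [ 12.   16.6  -8.6   0.5 -65.7  77.5]
[[1.0, -0.005, -0.012], [-0.006, -1.0, -0.01], [-0.012, 0.01, -1.0]]
```

View pics/w14.png

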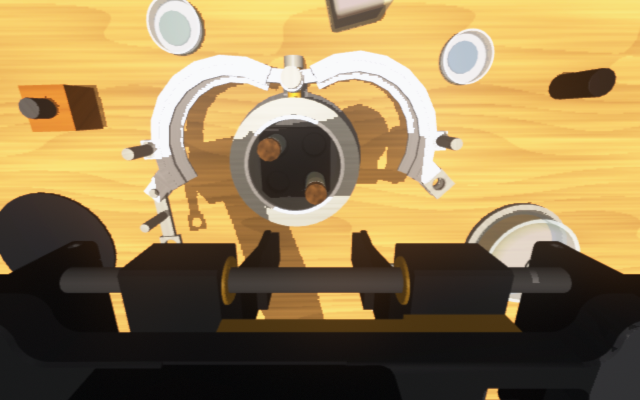

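View pics/t14.png

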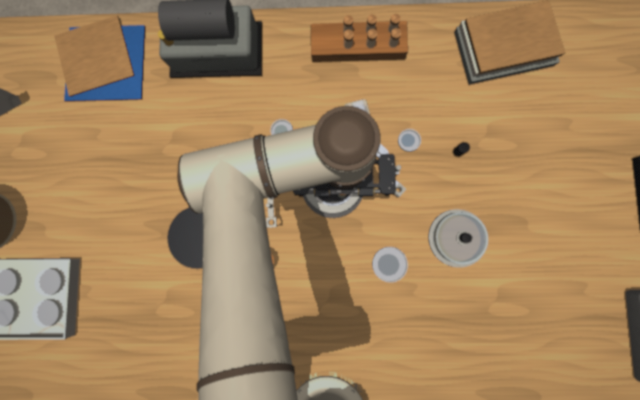

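View pics/s14.png

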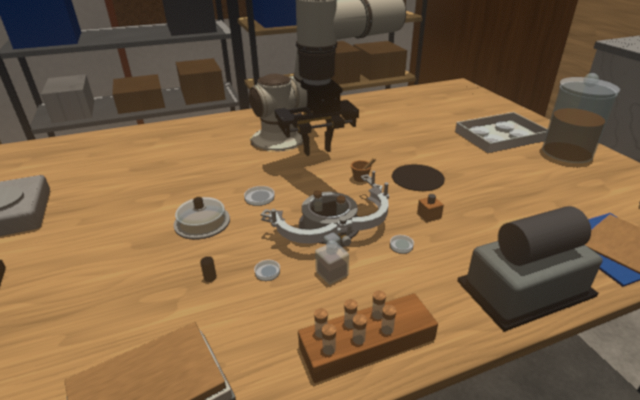

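```bash
python3 zw.py top z15.png 420 500 200 275 8; python3 q.py 0 0 1 top 466.4,238.4,.079 459.4,238.4,.01
```

```text
t 26.65 tcp [ 0.5602 -0.0462  0.2153] F [ 0.1 -0.6  0. ] w 0.529 q [ 12.   16.7  -8.7   0.4 -65.6  77.5]
[[1.0, -0.006, -0.017], [-0.006, -1.0, -0.011], [-0.017, 0.011, -1.0]]
466.4,238.4,.079 [ 0.4425 -0.3465  0.079 ]
459.4,238.4,.01 [ 0.4428 -0.3513  0.01  ]
```

View pics/z15.png

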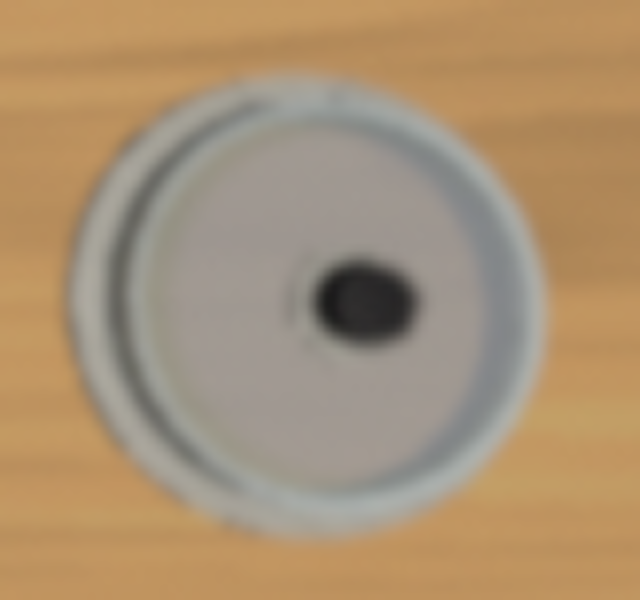

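Call:
{"op": "servo_tool", "data": {"deltas": [{"slide":[-0.15,0.4,0],"spin":0},{"slide":[-0.3,0.7,0],"spin":0},{"slide":[-0.3,0.7,0],"spin":0},{"slide":[-0.3,0.7,0],"spin":0},{"slide":[-0.3,0.7,0],"spin":0},{"slide":[-0.3,0.7,0],"spin":0},{"slide":[-0.3,0.7,0],"spin":0},{"slide":[-0.3,0.7,0],"spin":0},{"slide":[-0.3,0.7,0],"spin":0},{"slide":[-0.3,0.7,0],"spin":0}]}}

```text
time_s: 27.7
tcp_pos: [0.4765, -0.2274, 0.2145]
ee_rot: [[1.0, -0.008, -0.028], [-0.008, -1.0, -0.011], [-0.028, 0.011, -1.0]]
wrist_force: [1.2, 0.3, 0.5]
gripper_width: 0.529
```

Call:
{"op": "servo_tool", "data": {"deltas": [{"slide":[-0.3,0.7,0],"spin":0},{"slide":[-0.3,0.7,0],"spin":0},{"slide":[-0.3,0.7,0],"spin":0},{"slide":[-0.3,0.7,0],"spin":0},{"slide":[-0.3,0.7,0],"spin":0},{"slide":[-0.2,0.6,0],"spin":0},{"slide":[-0.1,0.3,0],"spin":0},{"slide":[0,0.1,0],"spin":0},{"slide":[0,0,0],"spin":0}]}}

```text
time_s: 28.6
tcp_pos: [0.4157, -0.3522, 0.2152]
ee_rot: [[0.999, -0.02, -0.035], [-0.02, -1.0, -0.009], [-0.035, 0.009, -0.999]]
wrist_force: [-0.2, -0.3, 0.8]
gripper_width: 0.528
```

```bash
python3 zw.py wrist w16.png 0 640 0 400 1
```

```text
t 28.65 tcp [ 0.4158 -0.3519  0.2152] F [ 0.6  0.3 -0.4] w 0.529 q [-22.5  15.2 -11.2   1.4 -65.3 110.8]
[[0.999, -0.019, -0.035], [-0.02, -1.0, -0.009], [-0.035, 0.009, -0.999]]
```

View pics/w16.png

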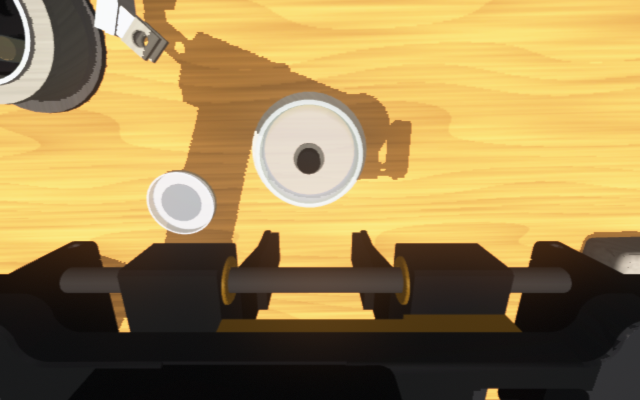

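```bash
python3 zw.py wrist z16.png 240 380 80 220 4; python3 q.py 0 0 1 wrist 309,160,.079 309,157,.066
```

```text
t 28.7 tcp [ 0.416  -0.3517  0.2153] F [-0.6  0.1 -0. ] w 0.531 q [-22.4  15.2 -11.2   1.4 -65.3 110.8]
[[0.999, -0.019, -0.035], [-0.019, -1.0, -0.009], [-0.035, 0.009, -0.999]]
309,160,.079 [ 0.4454 -0.3458  0.079 ]
309,157,.066 [ 0.4463 -0.3456  0.066 ]
```

View pics/z16.png

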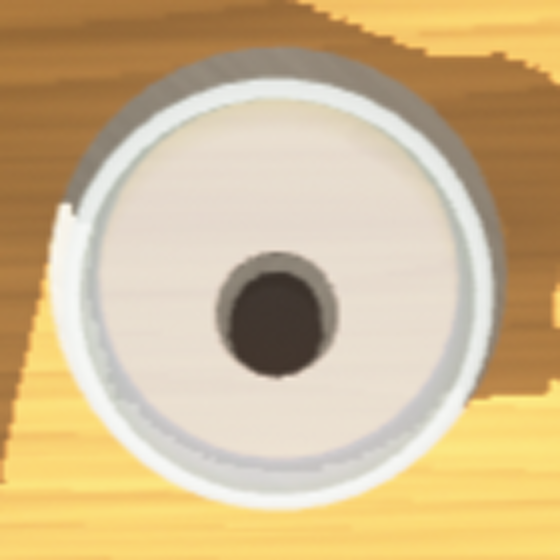

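Call:
{"op": "servo_tool", "data": {"deltas": [{"slide":[0.4,-0.1,0.2],"spin":-0.07},{"slide":[0.5,-0.1,0.5],"spin":-0.07},{"slide":[0.4,-0.1,0.6],"spin":0},{"slide":[0,0,0.7],"spin":0},{"slide":[0,0,0.7],"spin":0},{"slide":[0,0,0.6],"spin":0},{"slide":[0,0,0.4],"spin":0},{"slide":[0,0,0.2],"spin":0},{"slide":[0,0,0],"spin":0}]}}

```text
time_s: 29.65
tcp_pos: [0.4543, -0.3392, 0.1061]
ee_rot: [[0.999, 0.015, -0.037], [0.014, -1.0, -0.008], [-0.037, 0.007, -0.999]]
wrist_force: [0.5, -0.4, 0.7]
gripper_width: 0.531
```

```bash
python3 zw.py wrist z17.png 240 400 140 290 4
```

```text
t 29.7 tcp [ 0.4546 -0.3394  0.1066] F [-0.8  0.2 -0.5] w 0.53 q [-19.8  23.4 -16.2   1.4 -52.2 109.7]
[[0.999, 0.015, -0.036], [0.014, -1.0, -0.008], [-0.036, 0.007, -0.999]]
```

View pics/z17.png

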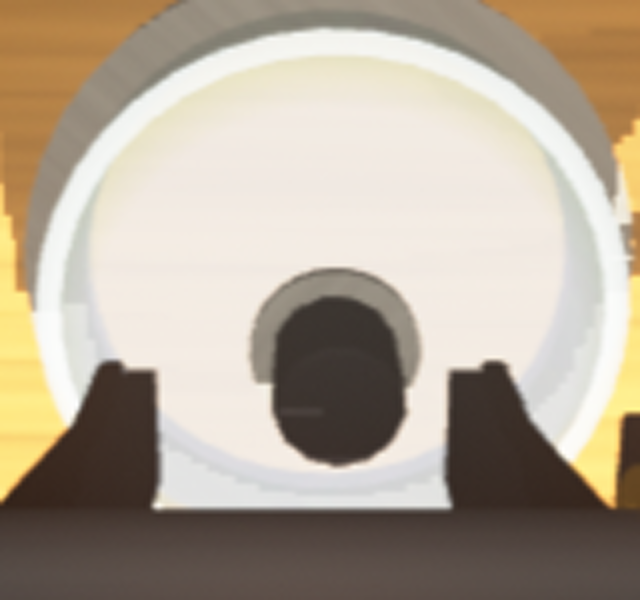

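```bash
python3 q.py 240 140 4 wrist 340,406,.079; python3 -c "
from h import *
st()"
```

```text
340,406,.079 [ 0.4426 -0.3461  0.079 ]
t 29.75 tcp [ 0.4548 -0.3397  0.1073] F [-0.5  0.5 -0.2] w 0.527 q [-19.8  23.4 -16.2   1.4 -52.2 109.7]
[[0.999, 0.015, -0.035], [0.014, -1.0, -0.009], [-0.035, 0.008, -0.999]]
```

Call:
{"op": "servo_tool", "data": {"deltas": [{"slide":[-0.3,0.15,0],"spin":0.05},{"slide":[-0.12,0.09,0],"spin":0},{"slide":[0,0,0.2],"spin":0},{"slide":[0,0,0.3],"spin":0},{"slide":[0,0,0.2],"spin":0},{"slide":[0,0,0],"spin":0}]}}

```text
time_s: 30.35
tcp_pos: [0.4438, -0.3476, 0.0917]
ee_rot: [[1.0, 0.006, -0.029], [0.006, -1.0, -0.011], [-0.029, 0.011, -1.0]]
wrist_force: [0.7, 0.1, -0.9]
gripper_width: 0.53
```

Good. Down another ~36 mm.

Call:
{"op": "servo_tool", "data": {"deltas": [{"slide":[0,-0.05,0.2],"spin":0},{"slide":[0,0,0.3],"spin":0},{"slide":[0,0,0.4],"spin":0},{"slide":[0,0,0.3],"spin":0},{"slide":[0,0,0.15],"spin":0},{"slide":[0,0,0],"spin":0}]}}

```text
time_s: 30.95
tcp_pos: [0.4425, -0.3462, 0.0538]
ee_rot: [[0.999, 0.006, -0.031], [0.006, -1.0, -0.01], [-0.031, 0.01, -0.999]]
wrist_force: [-0.0, -0.2, -0.4]
gripper_width: 0.532
```

Call:
{"op": "servo_tool", "data": {"deltas": [{"slide":[0,0,-0.03],"spin":0},{"slide":[0,0,0],"spin":0},{"slide":[0,0,0],"spin":0},{"slide":[0,0,0],"spin":0},{"slide":[0,0,0],"spin":0},{"slide":[0,0,0],"spin":0},{"slide":[0,0,0],"spin":0}], "gripper": 255}}

```text
time_s: 31.65
tcp_pos: [0.443, -0.3466, 0.0551]
ee_rot: [[1.0, 0.006, -0.03], [0.006, -1.0, -0.011], [-0.03, 0.011, -1.0]]
wrist_force: [-0.1, -0.6, -1.1]
gripper_width: 0.292
```

Call:
{"op": "servo_tool", "data": {"deltas": [{"slide":[0,0,-0.3],"spin":0},{"slide":[0,0,-0.5],"spin":0},{"slide":[0,0,-0.7],"spin":0},{"slide":[0,0,-0.7],"spin":0},{"slide":[0,0,-0.7],"spin":0},{"slide":[0,0,-0.7],"spin":0},{"slide":[0,0,-0.6],"spin":0},{"slide":[0,0,-0.4],"spin":0},{"slide":[0,0,-0.2],"spin":0},{"slide":[0,0,0],"spin":0}]}}

```text
time_s: 32.65
tcp_pos: [0.4412, -0.3413, 0.176]
ee_rot: [[0.999, 0.003, -0.043], [0.003, -1.0, 0.0], [-0.043, -0.0, -0.999]]
wrist_force: [0.8, -0.7, -4.3]
gripper_width: 0.291
```

Call:
{"op": "servo_tool", "data": {"deltas": [{"slide":[0,0,-0.4],"spin":0},{"slide":[0,-0.2,-0.5],"spin":0},{"slide":[0.2,-0.4,0],"spin":0},{"slide":[0.3,-0.6,0],"spin":0},{"slide":[0.3,-0.6,0],"spin":0},{"slide":[0.3,-0.6,0],"spin":0},{"slide":[0.3,-0.6,0],"spin":0},{"slide":[0.3,-0.6,0],"spin":0},{"slide":[0.3,-0.6,0],"spin":0},{"slide":[0.3,-0.6,0],"spin":0}]}}

```text
time_s: 33.65
tcp_pos: [0.5007, -0.2115, 0.1952]
ee_rot: [[0.999, 0.0, -0.048], [0.0, -1.0, 0.005], [-0.048, -0.005, -0.999]]
wrist_force: [0.7, -1.0, -4.0]
gripper_width: 0.291
```

Call:
{"op": "servo_tool", "data": {"deltas": [{"slide":[0.3,-0.6,0],"spin":0},{"slide":[0.3,-0.6,0],"spin":0},{"slide":[0.3,-0.6,0],"spin":0},{"slide":[0.3,-0.6,0],"spin":0},{"slide":[0.3,-0.6,0],"spin":0},{"slide":[0.3,-0.6,0],"spin":0},{"slide":[0.3,-0.6,0],"spin":0},{"slide":[0.3,-0.6,0],"spin":0}]}}

```text
time_s: 34.45
tcp_pos: [0.5631, -0.0788, 0.1916]
ee_rot: [[0.999, 0.003, -0.05], [0.003, -1.0, 0.007], [-0.05, -0.007, -0.999]]
wrist_force: [-0.0, 1.0, -3.8]
gripper_width: 0.289
```

Call:
{"op": "servo_tool", "data": {"deltas": [{"slide":[0.25,-0.55,0],"spin":0},{"slide":[0.25,-0.55,0],"spin":0},{"slide":[0.25,-0.5,0],"spin":0},{"slide":[0.1,-0.3,0],"spin":0},{"slide":[0.05,-0.1,0],"spin":0},{"slide":[0,0,0],"spin":0}]}}

```text
time_s: 35.05
tcp_pos: [0.5883, -0.022, 0.1901]
ee_rot: [[0.999, 0.006, -0.051], [0.006, -1.0, 0.007], [-0.051, -0.007, -0.999]]
wrist_force: [0.3, -1.0, -3.9]
gripper_width: 0.29
```

```bash
python3 zw.py wrist w18.png 0 640 0 400 1;python3 -c "
from h import *
cap('scene','s18.png');cap('top','t18.png')"
```

```text
t 35.1 tcp [ 0.5881 -0.0222  0.1901] F [ 1.  -0.7 -3.7] w 0.288 q [ 13.   21.4  -5.   -1.1 -66.4  77.8]
[[0.999, 0.005, -0.051], [0.006, -1.0, 0.007], [-0.051, -0.007, -0.999]]
```

View pics/w18.png

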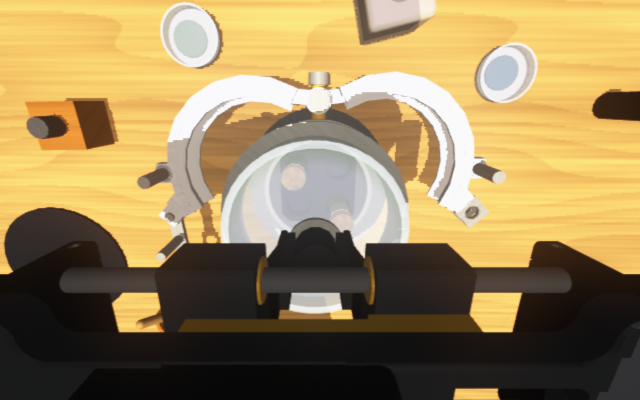

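View pics/s18.png

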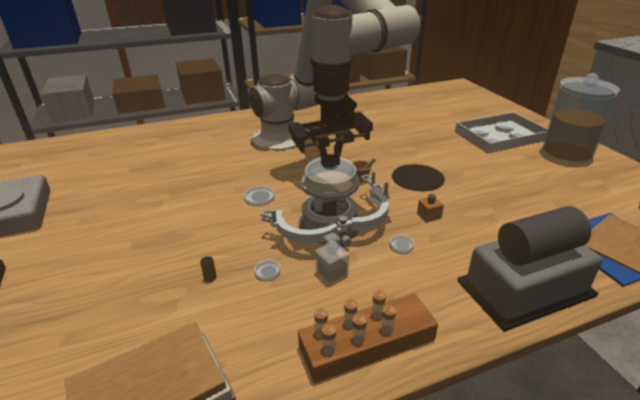

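Call:
{"op": "servo_tool", "data": {"deltas": [{"slide":[0,0.04,0.2],"spin":0},{"slide":[0,0,0.4],"spin":0},{"slide":[0,0,0.5],"spin":0},{"slide":[0,0,0.5],"spin":0},{"slide":[0,0,0.4],"spin":0},{"slide":[0,0,0.2],"spin":0},{"slide":[0,0,0],"spin":0}]}}

```text
time_s: 35.9
tcp_pos: [0.5828, -0.0257, 0.1291]
ee_rot: [[0.999, 0.001, -0.055], [0.001, -1.0, 0.006], [-0.055, -0.006, -0.998]]
wrist_force: [0.4, -0.4, -4.3]
gripper_width: 0.288
```

```bash
python3 zw.py wrist z19.png 200 440 50 240 3.3;python3 zw.py scene z20.png 240 420 130 270 4
```

```text
t 35.95 tcp [ 0.583  -0.0257  0.1295] F [-0.2  0.6 -5.2] w 0.289 q [ 12.8  24.2 -10.   -1.2 -58.7  77.9]
[[0.999, 0.001, -0.054], [0.001, -1.0, 0.006], [-0.054, -0.006, -0.999]]
t 36.0 tcp [ 0.5835 -0.0256  0.1302] F [ 0.4  0.6 -3.7] w 0.29 q [ 12.8  24.2 -10.   -1.2 -58.7  77.9]
[[0.999, 0.001, -0.052], [0.002, -1.0, 0.006], [-0.052, -0.007, -0.999]]
```

View pics/z19.png

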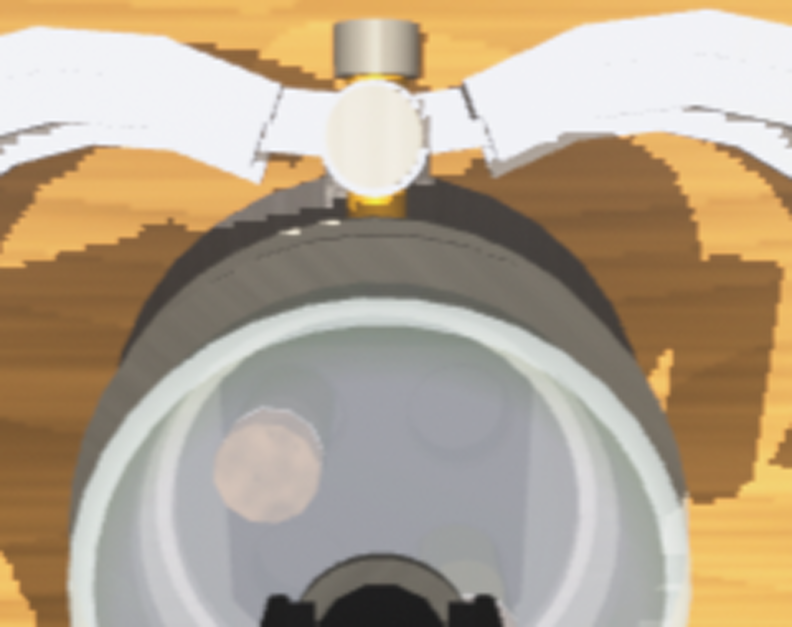

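View pics/z20.png

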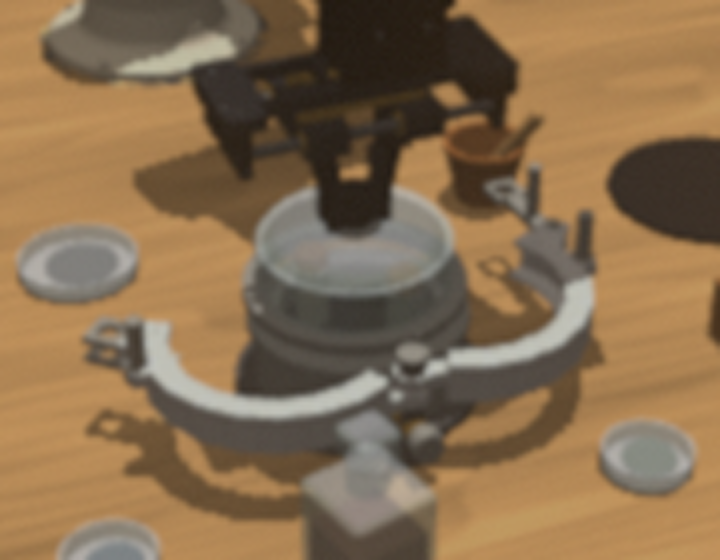

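Call:
{"op": "servo_tool", "data": {"deltas": [{"slide":[0.05,-0.02,0.15],"spin":0},{"slide":[0.02,0,0.2],"spin":0},{"slide":[0.02,0,0.15],"spin":0}]}}

```text
time_s: 36.3
tcp_pos: [0.5871, -0.0247, 0.119]
ee_rot: [[0.999, 0.002, -0.047], [0.002, -1.0, 0.007], [-0.047, -0.007, -0.999]]
wrist_force: [0.2, 0.3, -2.7]
gripper_width: 0.291
```

Call:
{"op": "servo_tool", "data": {"deltas": [{"slide":[-0.08,0,0.08],"spin":0},{"slide":[-0.03,0,0.1],"spin":0}]}}

```text
time_s: 36.5
tcp_pos: [0.5844, -0.0242, 0.1153]
ee_rot: [[0.999, 0.002, -0.046], [0.003, -1.0, 0.007], [-0.046, -0.007, -0.999]]
wrist_force: [-3.3, 4.5, 7.8]
gripper_width: 0.288
```

Call:
{"op": "servo_tool", "data": {"deltas": [{"slide":[0,0,0],"spin":0},{"slide":[0,0,0],"spin":0},{"slide":[0,0,0],"spin":0},{"slide":[0,0,0],"spin":0},{"slide":[0,0,0],"spin":0}], "gripper": 120}}

```text
time_s: 37.0
tcp_pos: [0.5868, -0.0243, 0.1184]
ee_rot: [[0.999, 0.004, -0.039], [0.004, -1.0, 0.007], [-0.039, -0.007, -0.999]]
wrist_force: [-0.0, 0.2, -0.3]
gripper_width: 0.525
```

Call:
{"op": "servo_tool", "data": {"deltas": [{"slide":[0,0,-0.3],"spin":0},{"slide":[0,0,-0.6],"spin":0},{"slide":[0,0,-0.7],"spin":0},{"slide":[0,0,-0.7],"spin":0},{"slide":[0,0,-0.4],"spin":0},{"slide":[0,0,-0.2],"spin":0},{"slide":[0,0,0],"spin":0}]}}

```text
time_s: 37.7
tcp_pos: [0.5899, -0.0254, 0.1954]
ee_rot: [[0.999, 0.004, -0.039], [0.004, -1.0, 0.006], [-0.039, -0.006, -0.999]]
wrist_force: [-1.1, 0.1, 0.2]
gripper_width: 0.529
```

```bash
python3 zw.py wrist w21.png 0 640 0 400 1.2;python3 zw.py scene z22.png 240 420 130 270 4
```

```text
t 37.75 tcp [ 0.5896 -0.0254  0.1948] F [ 0.5 -0.3 -0.1] w 0.525 q [ 12.8  21.   -4.9  -0.9 -66.2  77.8]
[[0.999, 0.003, -0.04], [0.004, -1.0, 0.006], [-0.04, -0.006, -0.999]]
t 37.8 tcp [ 0.5893 -0.0254  0.1942] F [ 0.2 -0.5 -0.8] w 0.531 q [ 12.8  21.1  -5.   -0.9 -66.2  77.8]
[[0.999, 0.003, -0.041], [0.004, -1.0, 0.006], [-0.041, -0.006, -0.999]]
```

View pics/w21.png

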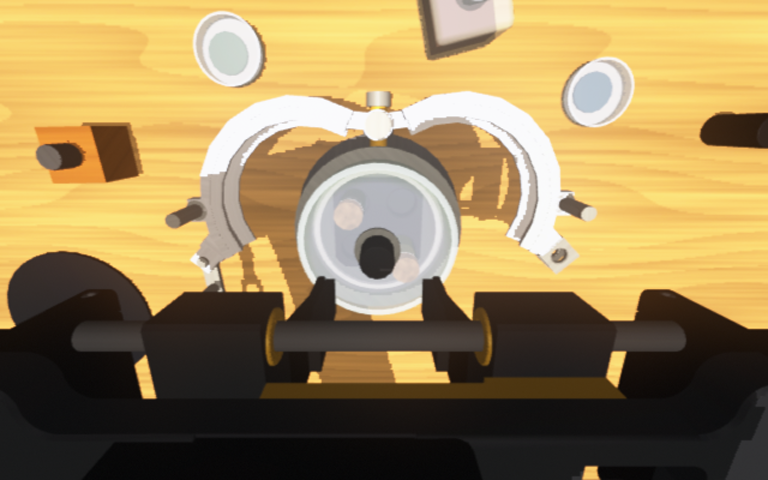

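View pics/z22.png

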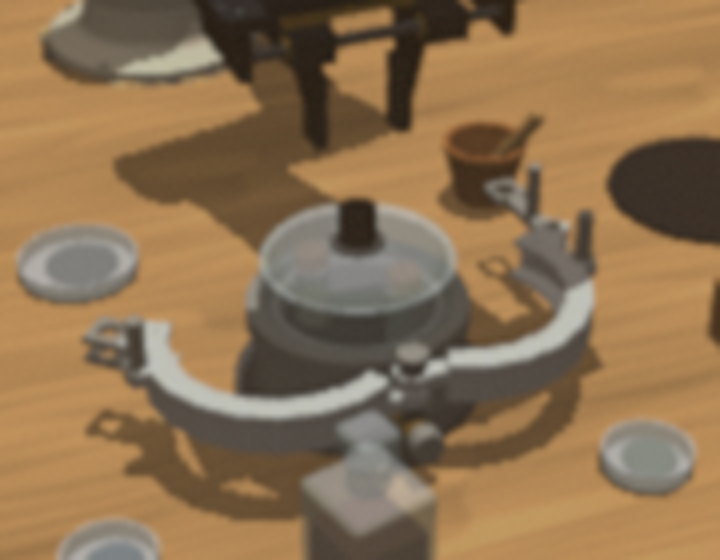

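```bash
python3 zw.py wrist z23.png 240 390 80 270 3.8 0.6; python3 q.py 0 0 1 wrist 314.6,218.5,.139 314.5,103.5,.084
```

```text
t 37.85 tcp [ 0.5891 -0.0255  0.1938] F [-0.4  0.2  0.2] w 0.529 q [ 12.8  21.1  -5.   -0.9 -66.2  77.8]
[[0.999, 0.003, -0.042], [0.004, -1.0, 0.006], [-0.042, -0.006, -0.999]]
314.6,218.5,.139 [ 0.584  -0.0237  0.139 ]
314.5,103.5,.084 [ 0.6741 -0.0228  0.084 ]
```

View pics/z23.png

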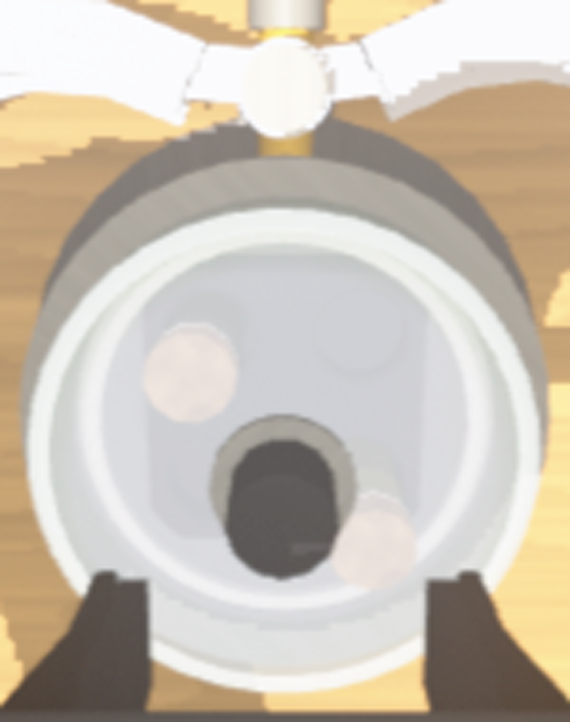

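```bash
python3 zw.py wrist z24.png 120 220 140 260 5; python3 zw.py wrist z25.png 420 520 130 250 5; python3 q.py 0 0 1 wrist 143,181.5,.110 491,177,.110
```

```text
t 37.95 tcp [ 0.589  -0.0255  0.1936] F [ 0.1 -0.8 -0.2] w 0.528 q [ 12.8  21.1  -5.   -0.9 -66.2  77.8]
[[0.999, 0.003, -0.042], [0.004, -1.0, 0.006], [-0.042, -0.006, -0.999]]
t 38.0 tcp [ 0.5891 -0.0255  0.1937] F [-0.4 -1.6  0.2] w 0.53 q [ 12.8  21.1  -5.   -0.9 -66.2  77.8]
[[0.999, 0.004, -0.042], [0.004, -1.0, 0.006], [-0.042, -0.006, -0.999]]
143,181.5,.110 [0.6071 0.1315 0.11  ]
491,177,.110 [ 0.6128 -0.1803  0.11  ]
```

View pics/z24.png

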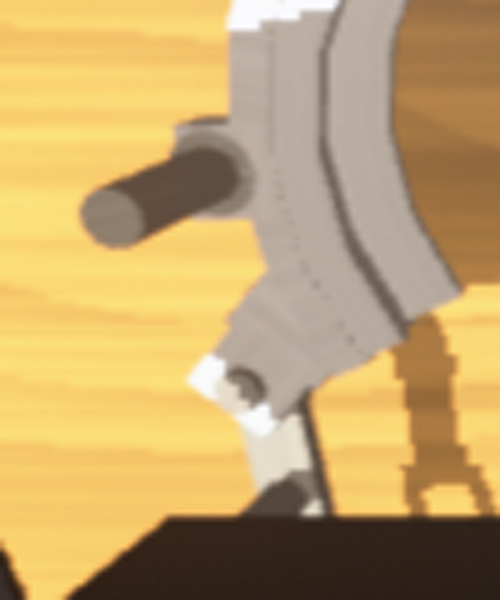

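View pics/z25.png

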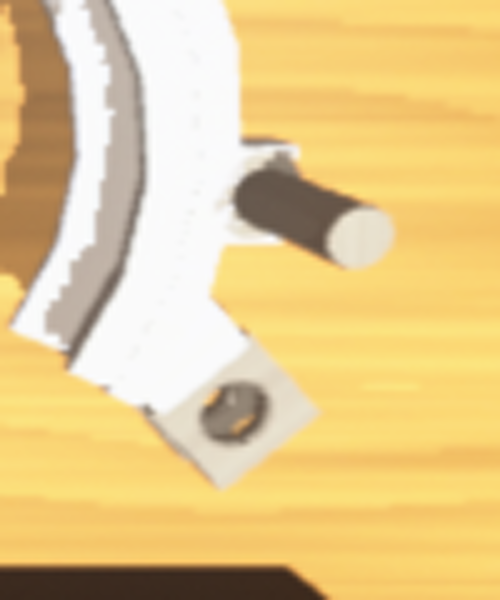

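```bash
python3 q.py 0 0 1 wrist 142.2,182.6,.110 491.6,177.2,.110 168.2,216.6,.070 466.6,211.8,.072 314.1,103,.084
cat > arc.py <<'E'
import numpy as np
h=np.array([.675,-.0227])
for n,p in [('L',(.606,.131)),('R',(.6128,-.180))]:
    v=np.array(p)-h;print(n,np.hypot(*v),np.degrees(np.arctan2(v[1],v[0])))
E
python3 arc.py
```

```text
142.2,182.6,.110 [0.6061 0.1325 0.11  ]
491.6,177.2,.110 [ 0.6128 -0.1809  0.11  ]
168.2,216.6,.070 [0.5565 0.1378 0.07  ]
466.6,211.8,.072 [ 0.5649 -0.1866  0.072 ]
314.1,103,.084 [ 0.6747 -0.0225  0.084 ]
L 0.16847756527205635 114.17657454065444
R 0.16915120454788374 -111.57496999535591
```

Call:
{"op": "servo_tool", "data": {"deltas": [{"slide":[0.1,-0.4,0],"spin":0},{"slide":[0.1,-0.7,0],"spin":0},{"slide":[0.1,-0.8,0],"spin":0},{"slide":[0.1,-0.8,0],"spin":0},{"slide":[0.1,-0.8,0],"spin":0},{"slide":[0.1,-0.8,0],"spin":0},{"slide":[0.1,-0.8,0],"spin":0},{"slide":[0.1,-0.6,0],"spin":0},{"slide":[0,-0.3,0],"spin":0},{"slide":[0,0,0],"spin":0}]}}

```text
time_s: 39.1
tcp_pos: [0.6097, 0.1409, 0.1925]
ee_rot: [[0.999, 0.008, -0.042], [0.008, -1.0, 0.006], [-0.042, -0.006, -0.999]]
wrist_force: [0.3, 1.0, -0.2]
gripper_width: 0.528
```

```bash
python3 zw.py wrist w26.png 160 480 100 300 2.4
```

```text
t 39.15 tcp [0.6096 0.1403 0.1924] F [-0.5  0.8 -0.5] w 0.53 q [ 27.   24.5   0.4  -1.5 -67.9  64. ]
[[0.999, 0.007, -0.043], [0.008, -1.0, 0.006], [-0.043, -0.006, -0.999]]
```

View pics/w26.png

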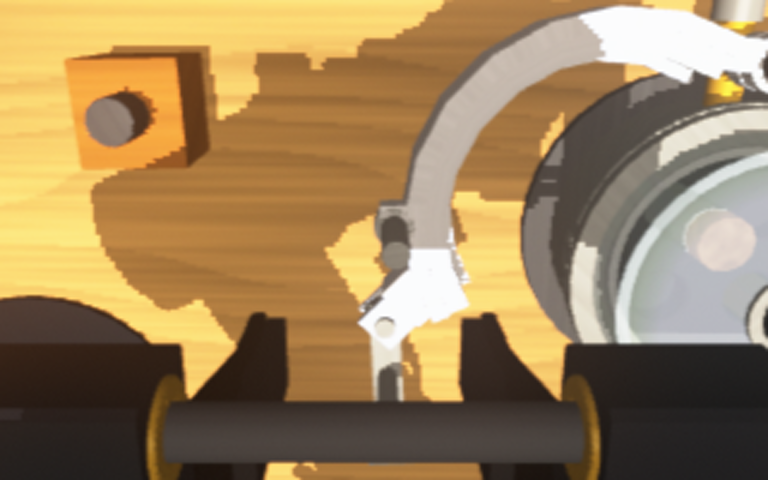

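```bash
python3 q.py 0 0 1 wrist 325.1,204.7,.110 205.6,149,.078
```

```text
325.1,204.7,.110 [0.6067 0.1328 0.11  ]
205.6,149,.078 [0.6518 0.2496 0.078 ]
```

Call:
{"op": "servo_tool", "data": {"deltas": [{"slide":[0.06,0.33,0.2],"spin":0.02},{"slide":[0,0,0.5],"spin":0},{"slide":[0,0,0.7],"spin":0},{"slide":[0,0,0.7],"spin":0},{"slide":[0,0,0.7],"spin":0},{"slide":[0,0,0.6],"spin":0},{"slide":[0,0,0.4],"spin":0},{"slide":[0,0,0.2],"spin":0},{"slide":[0,0,0],"spin":0}]}}

```text
time_s: 40.1
tcp_pos: [0.6046, 0.1226, 0.0837]
ee_rot: [[0.999, -0.008, -0.047], [-0.008, -1.0, 0.005], [-0.047, -0.004, -0.999]]
wrist_force: [-1.0, 0.5, -0.5]
gripper_width: 0.528
```

Call:
{"op": "servo_tool", "data": {"deltas": [{"slide":[0.06,-0.3,-0.1],"spin":0},{"slide":[0,0,0],"spin":0}]}}

```text
time_s: 40.3
tcp_pos: [0.6073, 0.1305, 0.0873]
ee_rot: [[0.999, -0.009, -0.045], [-0.009, -1.0, 0.005], [-0.045, -0.005, -0.999]]
wrist_force: [0.7, -0.2, -0.4]
gripper_width: 0.53
```

Call:
{"op": "servo_tool", "data": {"deltas": [{"slide":[0,0,0],"spin":0},{"slide":[0,0,0],"spin":0},{"slide":[0,0,0],"spin":0},{"slide":[0,0,0],"spin":0},{"slide":[0,0,0],"spin":0},{"slide":[0,0,0],"spin":0},{"slide":[0,0,0],"spin":0}], "gripper": 255}}

```text
time_s: 41.0
tcp_pos: [0.6082, 0.1326, 0.0896]
ee_rot: [[0.999, -0.007, -0.041], [-0.007, -1.0, 0.008], [-0.041, -0.008, -0.999]]
wrist_force: [0.0, -1.6, -0.6]
gripper_width: 0.126
```

```bash
python3 -c "
import numpy as np
for s,a0,sg in [('L',113.5,1),('R',-111.5,-1)]:
  for i in range(10):
    a=np.radians([a0+sg*5*i,a0+sg*5*(i+1)]);d=.171*np.array([np.cos(a[1])-np.cos(a[0]),np.sin(a[1])-np.sin(a[0])])/.025
    print(s,np.degrees(a[1]),round(d[0],2),round(-d[1],2))"
```

```text
L 118.50000000000001 -0.54 0.26
L 123.5 -0.51 0.31
L 128.5 -0.48 0.35
L 133.5 -0.45 0.39
L 138.5 -0.41 0.43
L 143.5 -0.38 0.46
L 148.5 -0.33 0.49
L 153.5 -0.29 0.52
L 158.5 -0.24 0.55
L 163.5 -0.19 0.56
R -116.5 -0.55 -0.24
R -121.5 -0.52 -0.29
R -126.5 -0.49 -0.33
R -131.5 -0.46 -0.38
R -136.5 -0.43 -0.41
R -141.5 -0.39 -0.45
R -146.5 -0.35 -0.48
R -151.5 -0.31 -0.51
R -156.5 -0.26 -0.54
R -161.5 -0.21 -0.56
```

Call:
{"op": "servo_tool", "data": {"deltas": [{"slide":[-0.27,0.13,0],"spin":0},{"slide":[-0.27,0.13,0],"spin":0},{"slide":[-0.51,0.31,0],"spin":0},{"slide":[-0.48,0.35,0],"spin":0}]}}

```text
time_s: 41.4
tcp_pos: [0.5706, 0.1103, 0.0898]
ee_rot: [[0.999, -0.004, -0.036], [-0.004, -1.0, 0.01], [-0.036, -0.01, -0.999]]
wrist_force: [2.4, 1.0, -3.1]
gripper_width: 0.123
```

Call:
{"op": "servo_tool", "data": {"deltas": [{"slide":[-0.45,0.39,0],"spin":0},{"slide":[-0.41,0.43,0],"spin":0},{"slide":[-0.38,0.46,0],"spin":0}]}}

```text
time_s: 41.7
tcp_pos: [0.5373, 0.0771, 0.0897]
ee_rot: [[0.999, -0.001, -0.034], [-0.001, -1.0, 0.01], [-0.034, -0.01, -0.999]]
wrist_force: [4.3, -0.1, -5.0]
gripper_width: 0.125
```

Call:
{"op": "servo_tool", "data": {"deltas": [{"slide":[-0.33,0.49,0],"spin":0},{"slide":[-0.15,0.26,0],"spin":0}]}}

```text
time_s: 41.9
tcp_pos: [0.5237, 0.0566, 0.0897]
ee_rot: [[0.999, -0.001, -0.033], [-0.001, -1.0, 0.01], [-0.033, -0.01, -0.999]]
wrist_force: [2.8, 0.3, -4.8]
gripper_width: 0.125
```

Call:
{"op": "servo_tool", "data": {"deltas": [{"slide":[-0.13,0.27,0],"spin":0},{"slide":[-0.11,0.27,0],"spin":0}]}}

```text
time_s: 42.1
tcp_pos: [0.5165, 0.0421, 0.0897]
ee_rot: [[0.999, -0.001, -0.034], [-0.001, -1.0, 0.01], [-0.034, -0.01, -0.999]]
wrist_force: [-0.2, 4.1, -1.4]
gripper_width: 0.126
```

Call:
{"op": "servo_tool", "data": {"deltas": [{"slide":[-0.1,0.27,0],"spin":0}]}}

```text
time_s: 42.2
tcp_pos: [0.5163, 0.0415, 0.0897]
ee_rot: [[1.0, -0.005, -0.026], [-0.004, -1.0, 0.023], [-0.026, -0.023, -0.999]]
wrist_force: [-1.3, 45.3, -7.5]
gripper_width: 0.126
```

Call:
{"op": "servo_tool", "data": {"deltas": [{"slide":[0,0,0],"spin":0},{"slide":[0,0,0],"spin":0},{"slide":[0,0,0],"spin":0},{"slide":[0,0,0],"spin":0},{"slide":[0,0,0],"spin":0},{"slide":[0,0,-0.3],"spin":0},{"slide":[0,0,-0.6],"spin":0},{"slide":[0,0,-0.7],"spin":0},{"slide":[0,0,-0.6],"spin":0},{"slide":[0,0,-0.3],"spin":0}], "gripper": 120}}

```text
time_s: 43.2
tcp_pos: [0.5161, 0.0378, 0.1558]
ee_rot: [[0.999, -0.009, -0.031], [-0.008, -1.0, 0.021], [-0.032, -0.021, -0.999]]
wrist_force: [0.4, -0.3, 0.1]
gripper_width: 0.527
```

Call:
{"op": "servo_tool", "data": {"deltas": [{"slide":[0,0,-0.4],"spin":0},{"slide":[0,0,-0.2],"spin":0},{"slide":[0,0,0],"spin":0}]}}

```text
time_s: 43.5
tcp_pos: [0.5168, 0.0371, 0.1731]
ee_rot: [[1.0, -0.009, -0.03], [-0.008, -1.0, 0.022], [-0.03, -0.021, -0.999]]
wrist_force: [-0.1, 1.1, -0.0]
gripper_width: 0.526
```

```bash
python3 zw.py wrist w27.png 0 640 0 400 1.2
```

```text
t 43.55 tcp [0.5166 0.0371 0.1727] F [-0.4  0.6  0.1] w 0.528 q [ 21.   15.  -16.8  -2.1 -59.4  69.6]
[[1.0, -0.009, -0.03], [-0.008, -1.0, 0.022], [-0.03, -0.021, -0.999]]
```

View pics/w27.png

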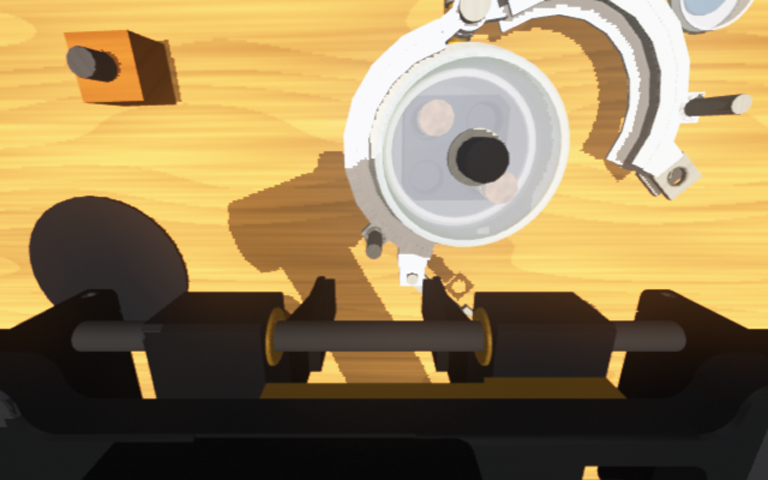

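Call:
{"op": "servo_tool", "data": {"deltas": [{"slide":[0.1,0.4,-0.3],"spin":0},{"slide":[0.3,0.7,-0.3],"spin":0},{"slide":[0.35,0.8,0],"spin":0},{"slide":[0.35,0.8,0],"spin":0},{"slide":[0.35,0.8,0],"spin":0},{"slide":[0.35,0.8,0],"spin":0},{"slide":[0.35,0.8,0],"spin":0},{"slide":[0.35,0.8,0],"spin":0},{"slide":[0.35,0.8,0],"spin":0},{"slide":[0.35,0.8,0],"spin":0}]}}

```text
time_s: 44.55
tcp_pos: [0.5962, -0.1625, 0.1796]
ee_rot: [[0.999, -0.005, -0.04], [-0.005, -1.0, 0.019], [-0.04, -0.019, -0.999]]
wrist_force: [-0.7, -0.2, 0.8]
gripper_width: 0.527
```

Call:
{"op": "servo_tool", "data": {"deltas": [{"slide":[0.35,0.7,0],"spin":0},{"slide":[0.25,0.4,0],"spin":-0.04},{"slide":[0.1,0.2,0],"spin":0},{"slide":[0,0,0],"spin":0}]}}

```text
time_s: 44.95
tcp_pos: [0.6135, -0.2009, 0.1759]
ee_rot: [[0.999, -0.004, -0.045], [-0.003, -1.0, 0.019], [-0.045, -0.019, -0.999]]
wrist_force: [-0.9, 0.4, 0.0]
gripper_width: 0.531
```

```bash
python3 zw.py wrist w28.png 160 480 100 300 2.4
```

```text
t 45.0 tcp [ 0.6133 -0.2004  0.176 ] F [ 0.6  1.3 -0.2] w 0.528 q [ -4.2  27.3   2.4  -1.  -67.7  94.4]
[[0.999, -0.003, -0.045], [-0.002, -1.0, 0.019], [-0.045, -0.019, -0.999]]
```

View pics/w28.png

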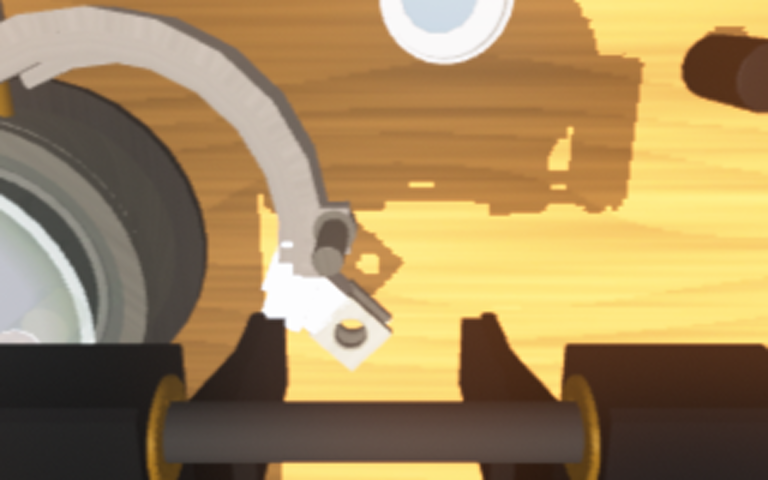

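```bash
python3 q.py 160 100 2.4 wrist 328,262,.110 350,331,.072;python3 -c "
from h import *
st()"
```

```text
328,262,.110 [ 0.612  -0.1822  0.11  ]
350,331,.072 [ 0.5652 -0.1873  0.072 ]
t 45.05 tcp [ 0.6133 -0.2     0.1762] F [ 0.1 -0.1  0.1] w 0.524 q [ -4.2  27.3   2.4  -1.  -67.7  94.4]
[[0.999, -0.003, -0.045], [-0.002, -1.0, 0.019], [-0.045, -0.019, -0.999]]
```

Call:
{"op": "servo_tool", "data": {"deltas": [{"slide":[0.05,-0.35,0],"spin":0},{"slide":[0.05,-0.3,0.3],"spin":0},{"slide":[0,0,0.6],"spin":0},{"slide":[0,0,0.7],"spin":0},{"slide":[0,0,0.7],"spin":0},{"slide":[0,0,0.6],"spin":0},{"slide":[0,0,0.3],"spin":0},{"slide":[0,0,0.1],"spin":0},{"slide":[0,0,0],"spin":0}]}}

```text
time_s: 45.95
tcp_pos: [0.6122, -0.1708, 0.092]
ee_rot: [[0.999, 0.008, -0.042], [0.009, -1.0, 0.02], [-0.042, -0.021, -0.999]]
wrist_force: [-0.3, -0.1, -0.1]
gripper_width: 0.528
```

Call:
{"op": "servo_tool", "data": {"deltas": [{"slide":[0,0.38,0.05],"spin":0.04},{"slide":[0,0,0.05],"spin":0},{"slide":[0,0,0],"spin":0}]}}

```text
time_s: 46.25
tcp_pos: [0.6135, -0.181, 0.0911]
ee_rot: [[0.999, 0.003, -0.038], [0.003, -1.0, 0.02], [-0.038, -0.02, -0.999]]
wrist_force: [0.1, -0.0, -0.7]
gripper_width: 0.531
```

Call:
{"op": "servo_tool", "data": {"deltas": [{"slide":[0,0,0],"spin":0},{"slide":[0,0,0],"spin":0},{"slide":[0,0,0],"spin":0},{"slide":[0,0,0],"spin":0},{"slide":[0,0,0],"spin":0},{"slide":[0,0,0],"spin":0},{"slide":[0,0,0],"spin":0}], "gripper": 255}}

```text
time_s: 46.95
tcp_pos: [0.6133, -0.1826, 0.0921]
ee_rot: [[0.999, 0.002, -0.038], [0.002, -1.0, 0.018], [-0.038, -0.018, -0.999]]
wrist_force: [-0.3, 0.9, -0.3]
gripper_width: 0.13
```

Call:
{"op": "servo_tool", "data": {"deltas": [{"slide":[-0.28,-0.12,0],"spin":0},{"slide":[-0.27,-0.12,0],"spin":0},{"slide":[-0.52,-0.29,0],"spin":0},{"slide":[-0.49,-0.33,0],"spin":0},{"slide":[-0.46,-0.38,0],"spin":0}]}}

```text
time_s: 47.45
tcp_pos: [0.5614, -0.1516, 0.0921]
ee_rot: [[0.999, -0.004, -0.035], [-0.003, -1.0, 0.018], [-0.035, -0.018, -0.999]]
wrist_force: [0.7, -0.8, -3.7]
gripper_width: 0.125
```

Call:
{"op": "servo_tool", "data": {"deltas": [{"slide":[-0.43,-0.41,0],"spin":0},{"slide":[-0.39,-0.45,0],"spin":0},{"slide":[-0.35,-0.48,0],"spin":0}]}}

```text
time_s: 47.75
tcp_pos: [0.5294, -0.116, 0.0921]
ee_rot: [[0.999, -0.007, -0.033], [-0.007, -1.0, 0.02], [-0.033, -0.019, -0.999]]
wrist_force: [3.9, -1.0, -3.9]
gripper_width: 0.129
```

Call:
{"op": "servo_tool", "data": {"deltas": [{"slide":[-0.31,-0.51,0],"spin":0},{"slide":[-0.13,-0.27,0],"spin":0}]}}

```text
time_s: 47.95
tcp_pos: [0.5169, -0.0944, 0.0921]
ee_rot: [[0.999, -0.008, -0.033], [-0.007, -1.0, 0.021], [-0.033, -0.02, -0.999]]
wrist_force: [2.8, -1.0, -5.4]
gripper_width: 0.127
```

Call:
{"op": "servo_tool", "data": {"deltas": [{"slide":[-0.1,-0.22,0],"spin":0}]}}

```text
time_s: 48.05
tcp_pos: [0.5142, -0.0891, 0.0922]
ee_rot: [[0.999, -0.006, -0.033], [-0.006, -1.0, 0.019], [-0.033, -0.019, -0.999]]
wrist_force: [10.7, -30.8, -17.7]
gripper_width: 0.126
```

Call:
{"op": "servo_tool", "data": {"deltas": [{"slide":[0,-0.12,0],"spin":0}]}}

```text
time_s: 48.15
tcp_pos: [0.5142, -0.0893, 0.0922]
ee_rot: [[0.999, -0.003, -0.033], [-0.003, -1.0, 0.012], [-0.033, -0.012, -0.999]]
wrist_force: [6.0, -26.8, -11.8]
gripper_width: 0.125
```

Call:
{"op": "servo_tool", "data": {"deltas": [{"slide":[0,0,0],"spin":0},{"slide":[0,0,0],"spin":0},{"slide":[0,0,0],"spin":0},{"slide":[0,0,0],"spin":0},{"slide":[0,0,0],"spin":0},{"slide":[0,0,-0.3],"spin":0},{"slide":[0,0,-0.6],"spin":0},{"slide":[0,0,-0.7],"spin":0},{"slide":[0,0,-0.7],"spin":0},{"slide":[0,0,-0.6],"spin":0}], "gripper": 120}}

```text
time_s: 49.15
tcp_pos: [0.5149, -0.0894, 0.1689]
ee_rot: [[0.999, 0.0, -0.04], [0.001, -1.0, 0.011], [-0.04, -0.011, -0.999]]
wrist_force: [0.3, 0.5, 0.3]
gripper_width: 0.526
```

Call:
{"op": "servo_tool", "data": {"deltas": [{"slide":[-0.4,-0.2,-0.2],"spin":0},{"slide":[-0.7,-0.4,0],"spin":0},{"slide":[-0.7,-0.4,0],"spin":0},{"slide":[-0.7,-0.4,0],"spin":0},{"slide":[-0.4,-0.3,0],"spin":0},{"slide":[0,0,0],"spin":0}]}}

```text
time_s: 49.75
tcp_pos: [0.438, -0.0445, 0.1802]
ee_rot: [[0.999, -0.0, -0.035], [0.0, -1.0, 0.013], [-0.035, -0.013, -0.999]]
wrist_force: [0.0, 0.2, -0.4]
gripper_width: 0.53
```

```bash
python3 zw.py wrist w29.png 0 640 0 400 1.2;python3 zw.py scene z29.png 240 420 130 270 4
```

```text
t 49.8 tcp [ 0.4388 -0.0448  0.1802] F [ 0.2 -0.2 -0.7] w 0.531 q [ 14.5   7.3 -25.9  -1.4 -58.5  76.2]
[[0.999, -0.0, -0.034], [-0.0, -1.0, 0.013], [-0.034, -0.013, -0.999]]
t 49.85 tcp [ 0.4396 -0.045   0.1802] F [0.5 1.  0.2] w 0.526 q [ 14.5   7.4 -25.8  -1.4 -58.5  76.2]
[[0.999, -0.001, -0.034], [-0.0, -1.0, 0.013], [-0.034, -0.013, -0.999]]
```

View pics/w29.png

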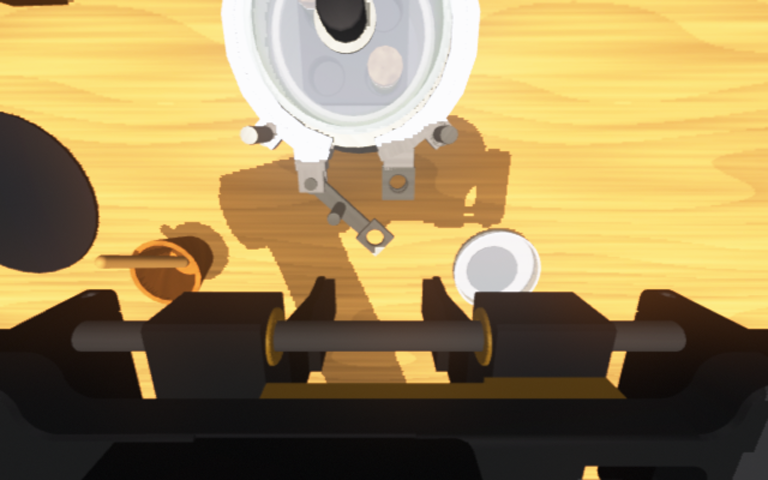

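View pics/z29.png

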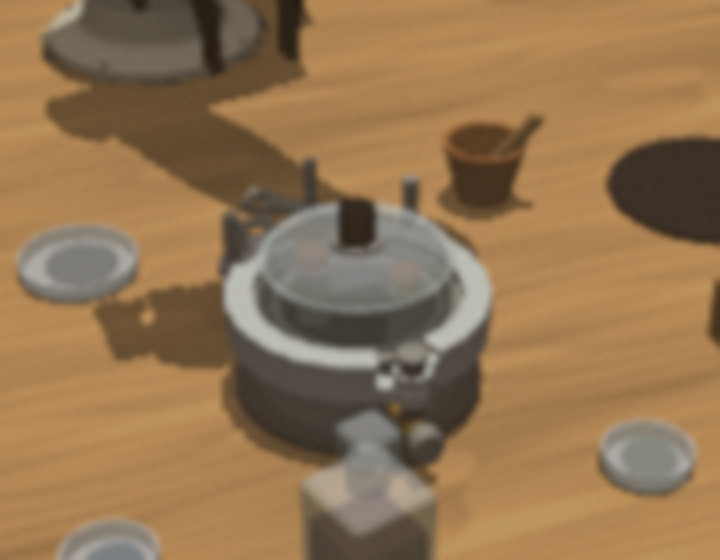

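```bash
python3 zw.py wrist z30.png 230 370 90 220 5;
```

```text
t 49.9 tcp [ 0.44   -0.0452  0.1801] F [ 0.7 -0.4  0. ] w 0.532 q [ 14.4   7.4 -25.8  -1.4 -58.5  76.2]
[[0.999, -0.001, -0.034], [-0.001, -1.0, 0.013], [-0.034, -0.012, -0.999]]
```

View pics/z30.png

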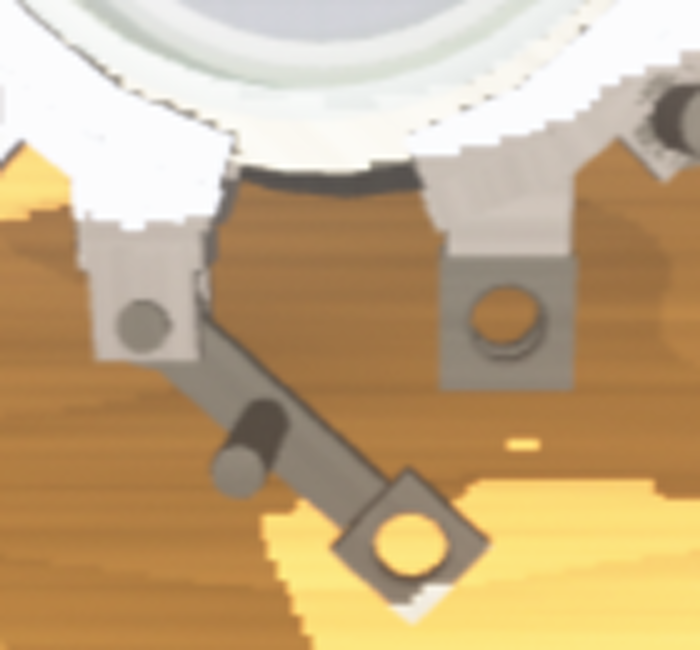

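```bash
python3 q.py 230 90 5 wrist 143,326,.072 508,322,.072 411,545,.065 240,472,.105; python3 -c "
from h import *
st()"
```

```text
143,326,.072 [0.479  0.0117 0.072 ]
508,322,.072 [ 0.4798 -0.0585  0.072 ]
411,545,.065 [ 0.4324 -0.0395  0.065 ]
240,472,.105 [ 0.4589 -0.0108  0.105 ]
t 49.95 tcp [ 0.4401 -0.0453  0.18  ] F [0.7 0.3 0.4] w 0.53 q [ 14.4   7.5 -25.8  -1.4 -58.5  76.2]
[[0.999, -0.002, -0.034], [-0.001, -1.0, 0.012], [-0.034, -0.012, -0.999]]
```

Call:
{"op": "servo_tool", "data": {"deltas": [{"slide":[-0.12,-0.4,0],"spin":0},{"slide":[-0.12,-0.4,0],"spin":0},{"slide":[-0.05,-0.3,0.3],"spin":0},{"slide":[0,0,0.6],"spin":0},{"slide":[0,0,0.6],"spin":0},{"slide":[0,0,0.7],"spin":0},{"slide":[0,0,0.6],"spin":0},{"slide":[0,0,0.5],"spin":0},{"slide":[0,0,0.2],"spin":0},{"slide":[0,0,0],"spin":0}], "gripper": 255}}

```text
time_s: 50.95
tcp_pos: [0.4298, -0.0109, 0.0866]
ee_rot: [[0.999, -0.0, -0.037], [0.0, -1.0, 0.012], [-0.037, -0.012, -0.999]]
wrist_force: [-0.4, -0.0, 0.9]
gripper_width: 0.007
```

Call:
{"op": "servo_tool", "data": {"deltas": [{"slide":[0.3,0.05,0],"spin":0},{"slide":[0.3,0.05,0],"spin":0},{"slide":[0.3,0.05,0],"spin":0},{"slide":[0.2,0.02,0],"spin":0}]}}

```text
time_s: 51.35
tcp_pos: [0.4571, -0.0156, 0.086]
ee_rot: [[0.999, -0.0, -0.041], [0.0, -1.0, 0.011], [-0.041, -0.011, -0.999]]
wrist_force: [-3.8, -0.7, 1.0]
gripper_width: 0.001
```

Call:
{"op": "servo_tool", "data": {"deltas": [{"slide":[0.2,0,0],"spin":0}]}}

```text
time_s: 51.45
tcp_pos: [0.4622, -0.016, 0.0858]
ee_rot: [[0.999, -0.001, -0.042], [-0.0, -1.0, 0.011], [-0.042, -0.011, -0.999]]
wrist_force: [-3.4, -0.6, 0.5]
gripper_width: 0.003
```

Call:
{"op": "servo_tool", "data": {"deltas": [{"slide":[0.12,0,0],"spin":0}]}}

```text
time_s: 51.55
tcp_pos: [0.4658, -0.0161, 0.0857]
ee_rot: [[0.999, -0.001, -0.042], [-0.001, -1.0, 0.011], [-0.042, -0.011, -0.999]]
wrist_force: [-5.7, 0.7, 2.3]
gripper_width: 0.005
```

Call:
{"op": "servo_tool", "data": {"deltas": [{"slide":[0.12,0,0],"spin":0}]}}

```text
time_s: 51.65
tcp_pos: [0.466, -0.0167, 0.0854]
ee_rot: [[0.999, -0.002, -0.049], [-0.002, -1.0, 0.01], [-0.049, -0.01, -0.999]]
wrist_force: [-13.7, 1.3, 11.5]
gripper_width: 0.006
```

Stop reached. Back off, lift, and look.

Call:
{"op": "servo_tool", "data": {"deltas": [{"slide":[0.08,0,0],"spin":0},{"slide":[-0.3,0,0],"spin":0},{"slide":[-0.4,0,-0.2],"spin":0},{"slide":[-0.4,0,-0.5],"spin":0},{"slide":[-0.3,0,-0.7],"spin":0},{"slide":[-0.2,0,-0.7],"spin":0},{"slide":[0,0,-0.7],"spin":0},{"slide":[0,0,-0.6],"spin":0},{"slide":[0,0,-0.4],"spin":0},{"slide":[0,0,0],"spin":0}], "gripper": 120}}

```text
time_s: 52.65
tcp_pos: [0.4335, -0.0162, 0.191]
ee_rot: [[1.0, 0.0, -0.031], [0.001, -1.0, 0.014], [-0.031, -0.014, -0.999]]
wrist_force: [0.1, 0.9, 0.1]
gripper_width: 0.53
```

```bash
python3 zw.py wrist z31.png 220 400 70 230 4.4
```

```text
t 52.7 tcp [ 0.433  -0.0162  0.1902] F [ 0.6 -0.5 -0.2] w 0.53 q [ 18.5   5.8 -26.   -1.6 -59.7  72.3]
[[0.999, -0.0, -0.033], [0.0, -1.0, 0.014], [-0.033, -0.014, -0.999]]
```

View pics/z31.png

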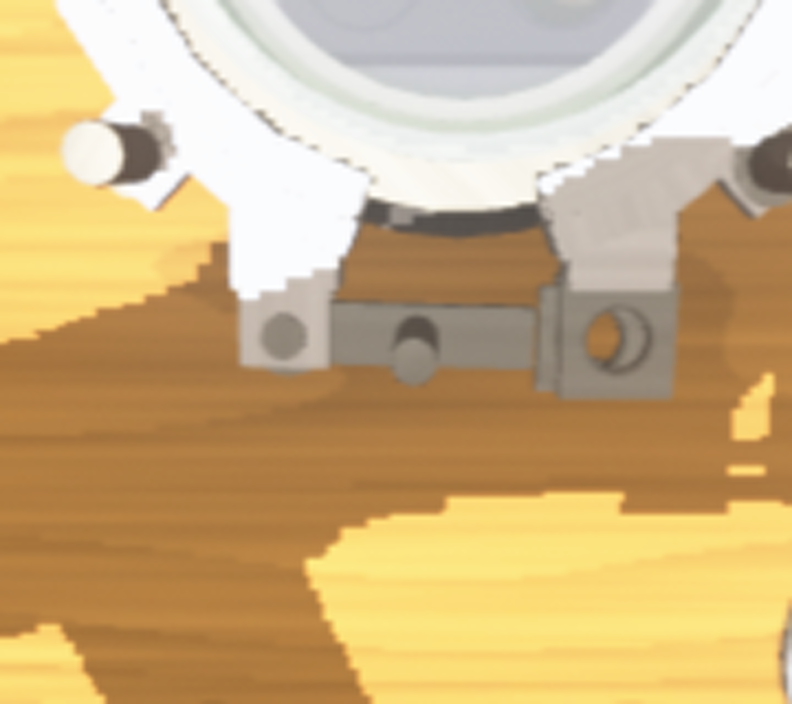

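```bash
python3 q.py 220 70 4.4 wrist 618,340,.072 283,336,.072
```

```text
618,340,.072 [ 0.4784 -0.0581  0.072 ]
283,336,.072 [0.4792 0.017  0.072 ]
```

Call:
{"op": "servo_tool", "data": {"deltas": [{"slide":[0.1,-0.5,-0.1],"spin":0},{"slide":[0.4,-0.8,0],"spin":0},{"slide":[0.5,-0.8,0],"spin":0},{"slide":[0.5,-0.8,0],"spin":0},{"slide":[0.5,-0.8,0],"spin":0},{"slide":[0.5,-0.8,0],"spin":0},{"slide":[0.5,-0.8,0],"spin":0},{"slide":[0.5,-0.8,0],"spin":0},{"slide":[0.5,-0.8,0],"spin":0},{"slide":[0.5,-0.8,0],"spin":0}]}}

```text
time_s: 53.75
tcp_pos: [0.5447, 0.1869, 0.18]
ee_rot: [[0.999, -0.003, -0.05], [-0.003, -1.0, 0.007], [-0.05, -0.007, -0.999]]
wrist_force: [-0.3, 0.3, 0.0]
gripper_width: 0.531
```

Call:
{"op": "servo_tool", "data": {"deltas": [{"slide":[0.5,-0.8,0],"spin":0},{"slide":[0.5,-0.7,0],"spin":0},{"slide":[0.4,-0.5,0],"spin":0},{"slide":[0.2,-0.3,0],"spin":0},{"slide":[0,0,0],"spin":0}]}}

```text
time_s: 54.25
tcp_pos: [0.585, 0.2526, 0.1705]
ee_rot: [[0.998, 0.0, -0.059], [0.001, -1.0, 0.002], [-0.059, -0.002, -0.998]]
wrist_force: [-1.1, 0.4, -1.3]
gripper_width: 0.531
```

```bash
python3 zw.py wrist w32.png 160 480 90 290 2.4
```

```text
t 54.3 tcp [0.5845 0.252  0.1704] F [ 0.   0.7 -0.4] w 0.532 q [ 36.8  26.9   1.3  -2.3 -67.1  54.1]
[[0.998, 0.0, -0.059], [0.0, -1.0, 0.001], [-0.059, -0.001, -0.998]]
```

View pics/w32.png

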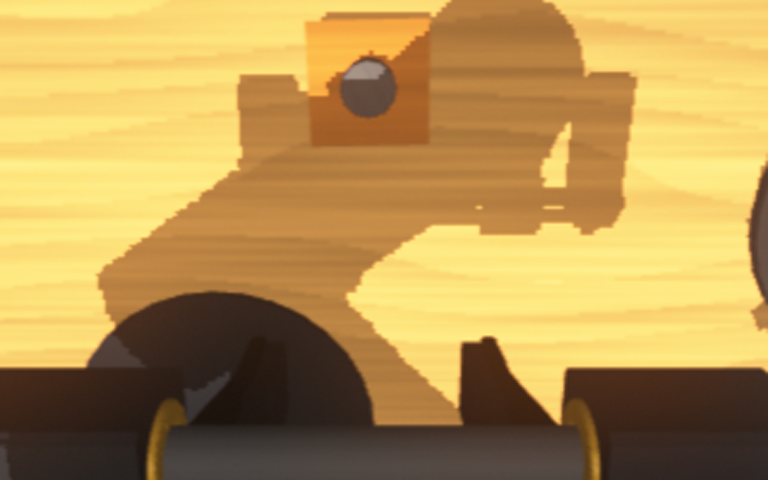

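```bash
python3 q.py 160 90 2.4 wrist 368,88,.067 368,88,.078 429,145,.045 429,14,.045 307,20,.045 313,145,.045; python3 -c "
from h import *
d=cap('top');print(at(d,155+208/3,120+121/3,.067))"
```

```text
368,88,.067 [0.6479 0.2549 0.067 ]
368,88,.078 [0.6489 0.2548 0.078 ]
429,145,.045 [0.6226 0.2294 0.045 ]
429,14,.045 [0.6743 0.2309 0.045 ]
307,20,.045 [0.672  0.2792 0.045 ]
313,145,.045 [0.6225 0.2784 0.045 ]
[0.646937   0.25140259 0.067     ]
```

Call:
{"op": "servo_tool", "data": {"deltas": [{"slide":[0.4,-0.02,-0.1],"spin":0},{"slide":[0.6,0,-0.1],"spin":0},{"slide":[0.6,0,0],"spin":0},{"slide":[0.6,0,0],"spin":0},{"slide":[0.4,0,0.2],"spin":0},{"slide":[0.1,0,0.5],"spin":0},{"slide":[0,0,0.6],"spin":0},{"slide":[0,0,0.6],"spin":0},{"slide":[0,0,0.4],"spin":0},{"slide":[0,0,0],"spin":0}]}}

```text
time_s: 55.4
tcp_pos: [0.6514, 0.2465, 0.1138]
ee_rot: [[0.998, -0.006, -0.058], [-0.006, -1.0, 0.003], [-0.058, -0.003, -0.998]]
wrist_force: [0.6, -0.2, -0.0]
gripper_width: 0.533
```

```bash
python3 zw.py wrist w33.png 220 420 130 290 4
```

```text
t 55.45 tcp [0.6519 0.2467 0.1147] F [0.1 0.2 0.2] w 0.53 q [ 33.1  35.1   7.2  -2.1 -64.8  57.5]
[[0.998, -0.006, -0.056], [-0.005, -1.0, 0.004], [-0.056, -0.003, -0.998]]
```

View pics/w33.png

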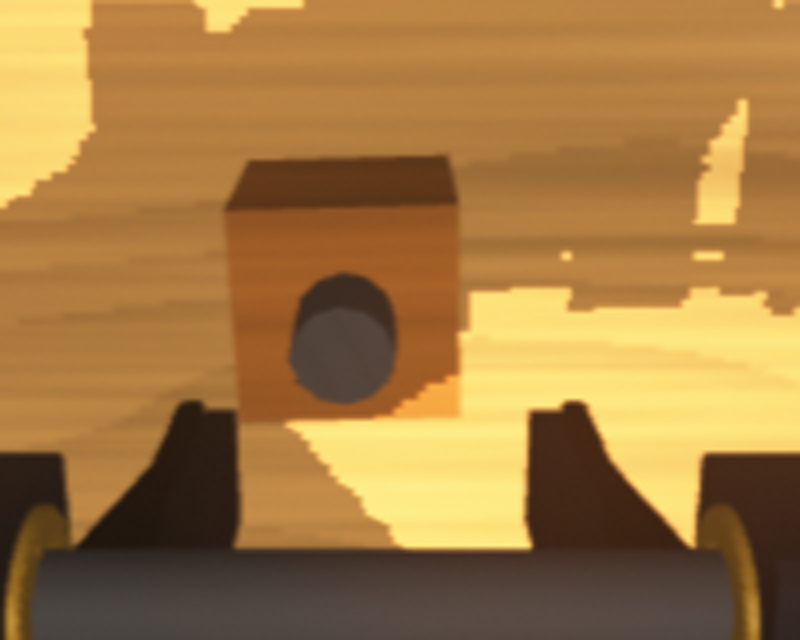

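```bash
python3 q.py 220 130 4 wrist 344,356,.067; python3 -c "
from h import *
st()"
```

```text
344,356,.067 [0.6487 0.2552 0.067 ]
t 55.5 tcp [0.6526 0.247  0.1158] F [0.2 0.  0.4] w 0.527 q [ 33.1  35.    7.3  -2.1 -64.8  57.5]
[[0.999, -0.005, -0.054], [-0.005, -1.0, 0.005], [-0.054, -0.004, -0.999]]
```

Call:
{"op": "servo_tool", "data": {"deltas": [{"slide":[0,-0.28,0.2],"spin":-0.03},{"slide":[0,0,0.5],"spin":0},{"slide":[0,0,0.6],"spin":0},{"slide":[0,0,0.5],"spin":0},{"slide":[0,0,0.3],"spin":0},{"slide":[0,0,0.1],"spin":0},{"slide":[0,0,0],"spin":0}]}}

```text
time_s: 56.2
tcp_pos: [0.6508, 0.2566, 0.0595]
ee_rot: [[0.999, 0.001, -0.049], [0.001, -1.0, 0.007], [-0.049, -0.007, -0.999]]
wrist_force: [0.4, 0.3, -0.1]
gripper_width: 0.53
```

Call:
{"op": "servo_tool", "data": {"deltas": [{"slide":[-0.08,0.06,0.15],"spin":0},{"slide":[0,0,0.2],"spin":0},{"slide":[0,0,0.08],"spin":0},{"slide":[0,0,0],"spin":0}]}}

```text
time_s: 56.6
tcp_pos: [0.6489, 0.2554, 0.0494]
ee_rot: [[0.999, 0.001, -0.047], [0.001, -1.0, 0.008], [-0.047, -0.009, -0.999]]
wrist_force: [0.4, -0.5, -0.7]
gripper_width: 0.53
```

Call:
{"op": "servo_tool", "data": {"deltas": [{"slide":[-0.02,0,0.06],"spin":0},{"slide":[0,0,0],"spin":0},{"slide":[0,0,0],"spin":0},{"slide":[0,0,0],"spin":0},{"slide":[0,0,0],"spin":0},{"slide":[0,0,0],"spin":0},{"slide":[0,0,0],"spin":0}], "gripper": 255}}

```text
time_s: 57.3
tcp_pos: [0.6487, 0.2556, 0.0485]
ee_rot: [[0.999, 0.001, -0.046], [0.001, -1.0, 0.009], [-0.046, -0.009, -0.999]]
wrist_force: [-0.7, -0.1, -0.2]
gripper_width: 0.246
```

```bash
python3 zw.py wrist w34.png 220 420 130 290 4
```

```text
t 57.35 tcp [0.6488 0.2556 0.0485] F [ 0.3  0.9 -0.1] w 0.242 q [ 33.9  38.4   3.1  -2.3 -56.6  57.4]
[[0.999, 0.001, -0.046], [0.001, -1.0, 0.009], [-0.046, -0.009, -0.999]]
```

View pics/w34.png

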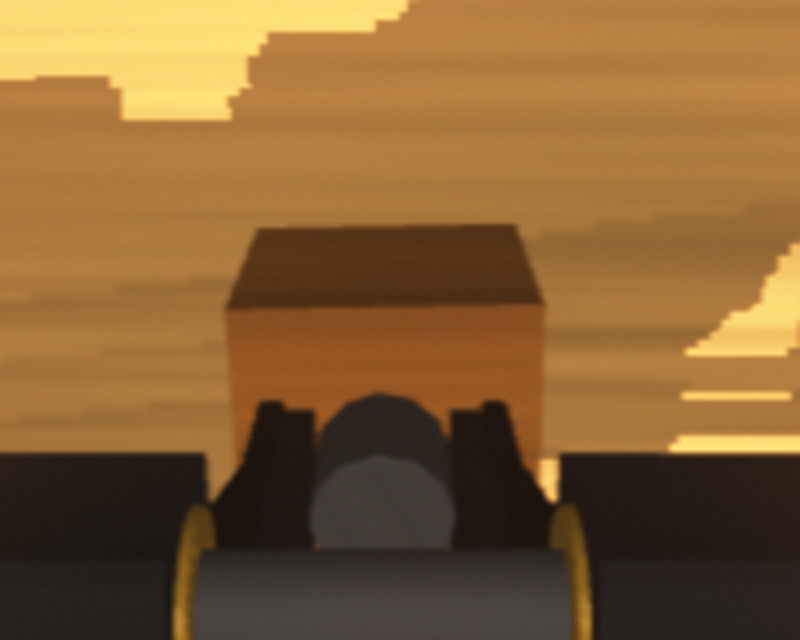

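Call:
{"op": "servo_tool", "data": {"deltas": [{"slide":[-0.01,0,-0.3],"spin":0},{"slide":[-0.02,0,-0.5],"spin":0},{"slide":[-0.02,0,-0.6],"spin":0},{"slide":[-0.02,0,-0.7],"spin":0},{"slide":[0,0,-0.7],"spin":0},{"slide":[0,0,-0.7],"spin":0},{"slide":[0,0,-0.7],"spin":0},{"slide":[0,0,-0.7],"spin":0},{"slide":[0,0,-0.6],"spin":0},{"slide":[0,0,-0.4],"spin":0}]}}

```text
time_s: 58.35
tcp_pos: [0.6539, 0.2538, 0.2101]
ee_rot: [[0.999, 0.001, -0.042], [0.001, -1.0, 0.011], [-0.042, -0.011, -0.999]]
wrist_force: [0.9, -0.1, -0.9]
gripper_width: 0.24
```

Call:
{"op": "servo_tool", "data": {"deltas": [{"slide":[-0.2,0.4,0],"spin":0},{"slide":[-0.4,0.7,0],"spin":0},{"slide":[-0.4,0.7,0],"spin":0},{"slide":[-0.4,0.7,0],"spin":0},{"slide":[-0.4,0.7,0],"spin":0},{"slide":[-0.4,0.7,0],"spin":0},{"slide":[-0.4,0.7,0],"spin":0},{"slide":[-0.4,0.7,0],"spin":0},{"slide":[-0.4,0.7,0],"spin":0},{"slide":[-0.4,0.7,0],"spin":0}]}}

```text
time_s: 59.35
tcp_pos: [0.5482, 0.0753, 0.2097]
ee_rot: [[0.999, 0.001, -0.05], [0.001, -1.0, 0.01], [-0.05, -0.01, -0.999]]
wrist_force: [0.4, -0.3, -1.1]
gripper_width: 0.244
```

Call:
{"op": "servo_tool", "data": {"deltas": [{"slide":[-0.4,0.7,0],"spin":0},{"slide":[-0.4,0.7,0],"spin":0},{"slide":[-0.4,0.7,0],"spin":0},{"slide":[-0.4,0.7,0],"spin":0},{"slide":[-0.4,0.7,0],"spin":0},{"slide":[-0.4,0.7,0],"spin":0},{"slide":[-0.3,0.5,0],"spin":0},{"slide":[-0.1,0.2,0],"spin":0},{"slide":[0,0,0],"spin":0}]}}

```text
time_s: 60.25
tcp_pos: [0.4663, -0.0594, 0.2104]
ee_rot: [[0.998, -0.004, -0.056], [-0.004, -1.0, 0.009], [-0.056, -0.009, -0.998]]
wrist_force: [0.5, -0.2, -1.1]
gripper_width: 0.243
```

```bash
python3 zw.py wrist w35.png 200 440 110 290 3.3
```

```text
t 60.3 tcp [ 0.4666 -0.059   0.2104] F [ 0.4  0.4 -0.6] w 0.245 q [ 11.8   9.2 -18.9  -1.3 -64.9  78.6]
[[0.998, -0.004, -0.056], [-0.003, -1.0, 0.009], [-0.056, -0.009, -0.998]]
```

View pics/w35.png

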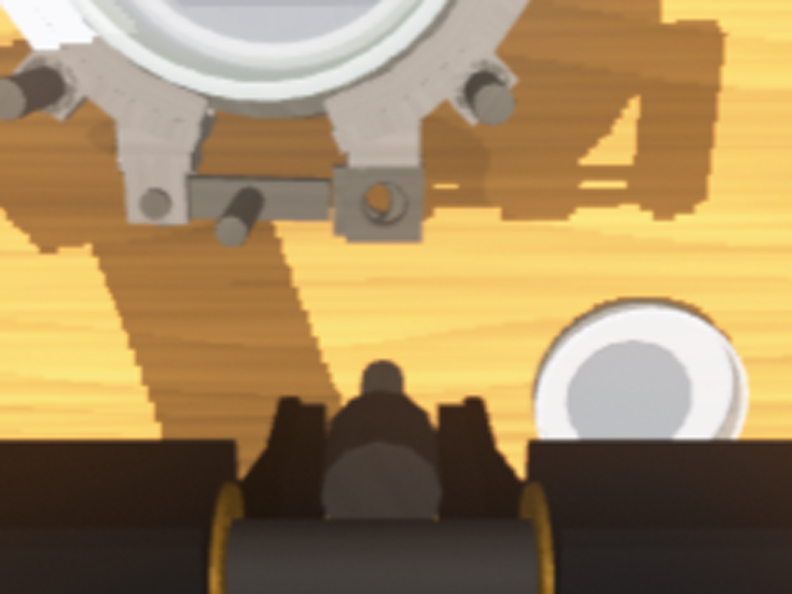

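```bash
python3 q.py 200 110 3.3 wrist 384,204,.072 383,362,.1755
```

```text
384,204,.072 [ 0.4796 -0.0579  0.072 ]
383,362,.1755 [ 0.4684 -0.0584  0.1755]
```

Call:
{"op": "servo_tool", "data": {"deltas": [{"slide":[0.3,0,0],"spin":0},{"slide":[0.35,0,0.2],"spin":-0.03},{"slide":[0.1,0,0.5],"spin":0},{"slide":[0,0,0.6],"spin":0},{"slide":[0,0,0.7],"spin":0},{"slide":[0,0,0.6],"spin":0},{"slide":[0,0,0.4],"spin":0},{"slide":[0,0,0.2],"spin":0},{"slide":[0,0,0],"spin":0}]}}

```text
time_s: 61.25
tcp_pos: [0.4904, -0.0538, 0.123]
ee_rot: [[0.998, 0.009, -0.054], [0.009, -1.0, 0.009], [-0.054, -0.009, -0.998]]
wrist_force: [0.2, 1.0, 0.2]
gripper_width: 0.24
```

```bash
python3 zw.py wrist w36.png 240 400 140 290 4.5
```

```text
t 61.3 tcp [ 0.4907 -0.0538  0.1234] F [-1.2 -0.4 -0.8] w 0.244 q [ 11.9  16.7 -23.   -1.4 -53.2  79.5]
[[0.999, 0.009, -0.053], [0.01, -1.0, 0.009], [-0.053, -0.009, -0.999]]
```

View pics/w36.png

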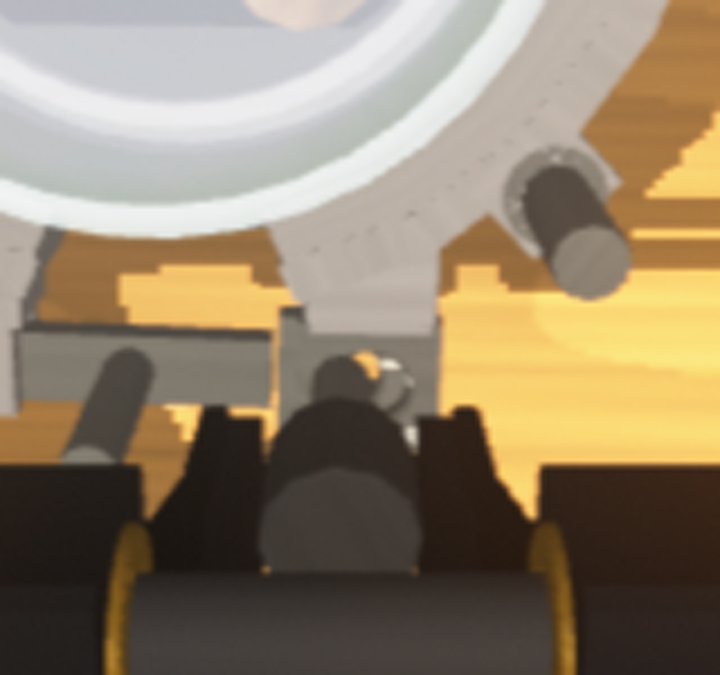

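```bash
python3 q.py 240 140 4.5 wrist 412,386,.072 372,350,.072 342,355,.088 313,380,.088 375,380,.088;  python3 -c "
from h import *
s=st();d=cap('wrist');print((proj(d,[.4793,-.0582,.072])-[240,140]+.4)*4.5)"
```

```text
412,386,.072 [ 0.4801 -0.0659  0.072 ]
372,350,.072 [ 0.4871 -0.0585  0.072 ]
342,355,.088 [ 0.493  -0.0531  0.088 ]
313,380,.088 [ 0.4884 -0.0483  0.088 ]
375,380,.088 [ 0.4885 -0.0587  0.088 ]
t 61.35 tcp [ 0.4909 -0.0539  0.124 ] F [-0.1  0.3 -0.6] w 0.246 q [ 11.9  16.6 -23.   -1.4 -53.2  79.5]
[[0.999, 0.009, -0.052], [0.01, -1.0, 0.009], [-0.052, -0.009, -0.999]]
[369.46724528 389.40751947]
```

Call:
{"op": "servo_tool", "data": {"deltas": [{"slide":[-0.15,0.1,0],"spin":0.03},{"slide":[-0.15,0.08,0.1],"spin":0},{"slide":[0,0,0.2],"spin":0},{"slide":[0,0,0],"spin":0}]}}

```text
time_s: 61.8
tcp_pos: [0.4834, -0.0588, 0.1187]
ee_rot: [[0.999, 0.004, -0.047], [0.005, -1.0, 0.01], [-0.047, -0.01, -0.999]]
wrist_force: [0.4, 0.4, -0.4]
gripper_width: 0.245
```

```bash
python3 zw.py wrist w37.png 240 400 140 290 4.5
```

```text
t 61.85 tcp [ 0.4836 -0.0588  0.119 ] F [ 0.4 -0.4 -0.6] w 0.242 q [ 11.5  16.3 -24.4  -1.4 -51.8  79.6]
[[0.999, 0.004, -0.046], [0.005, -1.0, 0.01], [-0.046, -0.01, -0.999]]
```

View pics/w37.png

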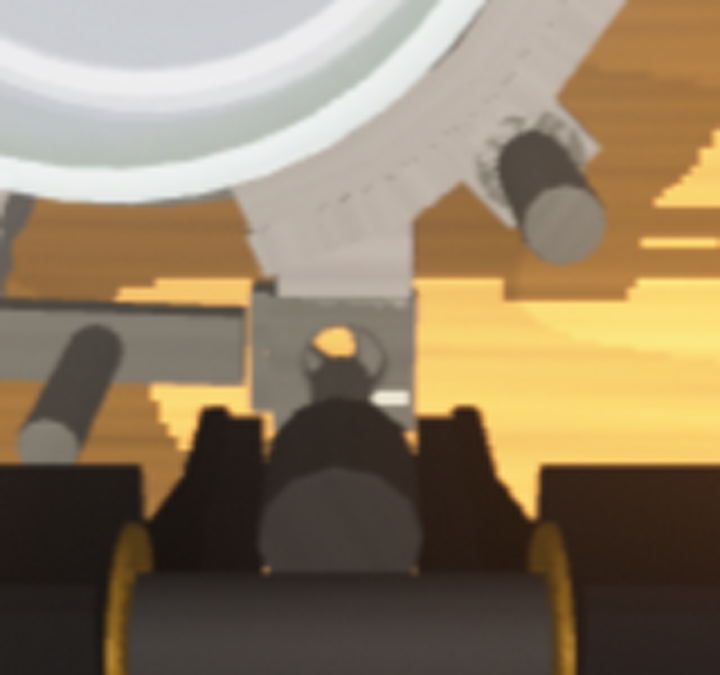

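```bash
python3 q.py 240 140 4.5 wrist 343,322,.072 303,360,.072 384,360,.072 340,357,.0835 308,382,.0835 372,382,.0835;  python3 -c "
from h import *
s=st()"
```

```text
343,322,.072 [ 0.4876 -0.0581  0.072 ]
303,360,.072 [ 0.4802 -0.0511  0.072 ]
384,360,.072 [ 0.4804 -0.0655  0.072 ]
340,357,.0835 [ 0.4858 -0.0577  0.0835]
308,382,.0835 [ 0.4812 -0.0524  0.0835]
372,382,.0835 [ 0.4813 -0.0632  0.0835]
t 61.9 tcp [ 0.4839 -0.0587  0.1191] F [ 0.3 -0.2 -0.4] w 0.244 q [ 11.5  16.3 -24.4  -1.4 -51.8  79.6]
[[0.999, 0.005, -0.046], [0.005, -1.0, 0.01], [-0.046, -0.01, -0.999]]
```

Call:
{"op": "servo_tool", "data": {"deltas": [{"slide":[0,0,0.2],"spin":0},{"slide":[0,0,0.3],"spin":0},{"slide":[0,0,0.1],"spin":0}]}}

```text
time_s: 62.2
tcp_pos: [0.4837, -0.0586, 0.1041]
ee_rot: [[0.999, 0.005, -0.045], [0.006, -1.0, 0.009], [-0.045, -0.009, -0.999]]
wrist_force: [-3.0, -1.0, 4.8]
gripper_width: 0.245
```

Call:
{"op": "servo_tool", "data": {"deltas": [{"slide":[-0.1,0.01,0],"spin":0},{"slide":[0,0,0.2],"spin":0},{"slide":[0,0,0.1],"spin":0}]}}

```text
time_s: 62.5
tcp_pos: [0.4812, -0.0587, 0.0963]
ee_rot: [[0.999, 0.006, -0.044], [0.006, -1.0, 0.009], [-0.044, -0.009, -0.999]]
wrist_force: [-1.0, -0.2, 0.9]
gripper_width: 0.243
```

Call:
{"op": "servo_tool", "data": {"deltas": [{"slide":[0,0,0.2],"spin":0},{"slide":[0,0,0.2],"spin":0},{"slide":[0,0,0.1],"spin":0}]}}

```text
time_s: 62.8
tcp_pos: [0.4801, -0.0584, 0.0818]
ee_rot: [[0.999, 0.005, -0.045], [0.006, -1.0, 0.01], [-0.045, -0.01, -0.999]]
wrist_force: [0.5, 0.5, -0.2]
gripper_width: 0.242
```

Sliding in freely; ~6 mm left.

Call:
{"op": "servo_tool", "data": {"deltas": [{"slide":[0,0,0.12],"spin":0},{"slide":[0,0,0.12],"spin":0}]}}

```text
time_s: 63.0
tcp_pos: [0.4797, -0.0585, 0.0751]
ee_rot: [[0.999, 0.005, -0.046], [0.006, -1.0, 0.009], [-0.046, -0.009, -0.999]]
wrist_force: [-4.3, -0.2, 23.6]
gripper_width: 0.244
```

Call:
{"op": "servo_tool", "data": {"deltas": [{"slide":[0,0,0.12],"spin":0}]}}

```text
time_s: 63.1
tcp_pos: [0.4799, -0.0593, 0.0749]
ee_rot: [[0.999, 0.008, -0.047], [0.009, -1.0, 0.006], [-0.047, -0.007, -0.999]]
wrist_force: [-9.4, 0.3, 37.4]
gripper_width: 0.239
```

Call:
{"op": "servo_tool", "data": {"deltas": [{"slide":[0,0,0],"spin":0},{"slide":[0,0,0],"spin":0},{"slide":[0,0,0],"spin":0},{"slide":[0,0,0],"spin":0},{"slide":[0,0,-0.3],"spin":0},{"slide":[0,0,-0.6],"spin":0},{"slide":[-0.2,0,-0.7],"spin":0},{"slide":[-0.5,0,-0.7],"spin":0},{"slide":[-0.7,0,-0.7],"spin":0},{"slide":[-0.7,0,-0.6],"spin":0}], "gripper": 167}}

```text
time_s: 64.1
tcp_pos: [0.4314, -0.0606, 0.1699]
ee_rot: [[0.999, 0.008, -0.051], [0.009, -1.0, 0.004], [-0.051, -0.005, -0.999]]
wrist_force: [-0.4, 0.0, 1.8]
gripper_width: 0.343
```

Call:
{"op": "servo_tool", "data": {"deltas": [{"slide":[-0.5,0,-0.3],"spin":0},{"slide":[-0.2,0,0],"spin":0},{"slide":[0,0,0],"spin":0}]}}

```text
time_s: 64.4
tcp_pos: [0.4134, -0.0607, 0.1816]
ee_rot: [[0.999, 0.009, -0.045], [0.009, -1.0, 0.006], [-0.045, -0.006, -0.999]]
wrist_force: [0.4, 0.6, -1.1]
gripper_width: 0.349
```

```bash
python3 zw.py wrist w38.png 160 480 0 220 2.4; python3 zw.py scene z38.png 240 420 130 270 4; python3 zw.py top z39.png 230 420 110 270 4
```

```text
t 64.45 tcp [ 0.4139 -0.0607  0.1816] F [-0.   0.5 -0.4] w 0.345 q [ 13.4   5.2 -28.3  -1.  -58.9  77.7]
[[0.999, 0.009, -0.044], [0.009, -1.0, 0.005], [-0.044, -0.006, -0.999]]
t 64.5 tcp [ 0.4141 -0.0607  0.1812] F [ 0.6  0.3 -0. ] w 0.345 q [ 13.4   5.3 -28.3  -1.  -58.9  77.7]
[[0.999, 0.009, -0.045], [0.009, -1.0, 0.005], [-0.045, -0.006, -0.999]]
t 64.55 tcp [ 0.4141 -0.0607  0.181 ] F [ 0.   0.5 -0.5] w 0.345 q [ 13.4   5.3 -28.3  -1.  -58.9  77.7]
[[0.999, 0.009, -0.046], [0.009, -1.0, 0.005], [-0.046, -0.006, -0.999]]
```

View pics/w38.png

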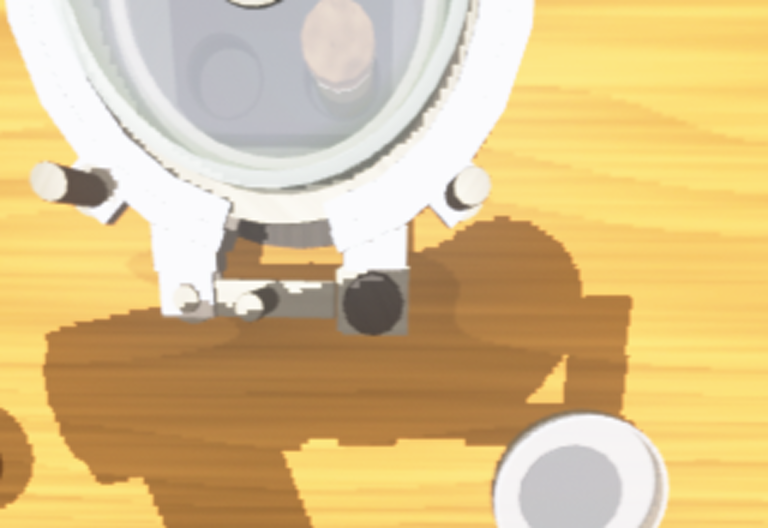

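View pics/z38.png

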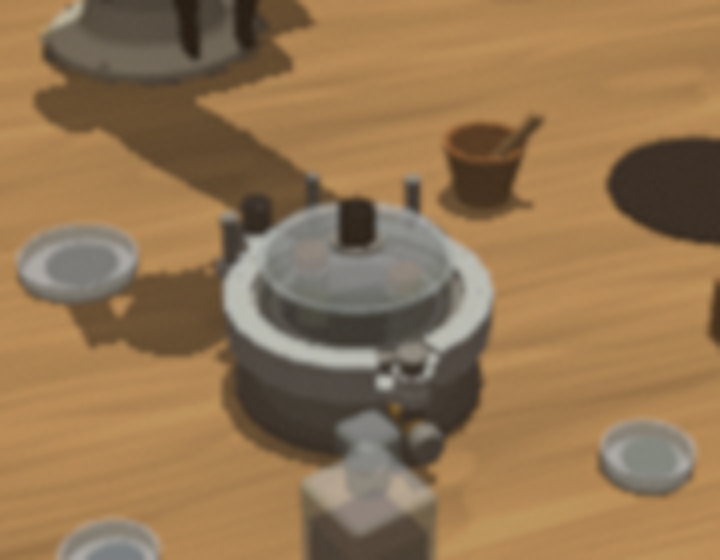

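View pics/z39.png

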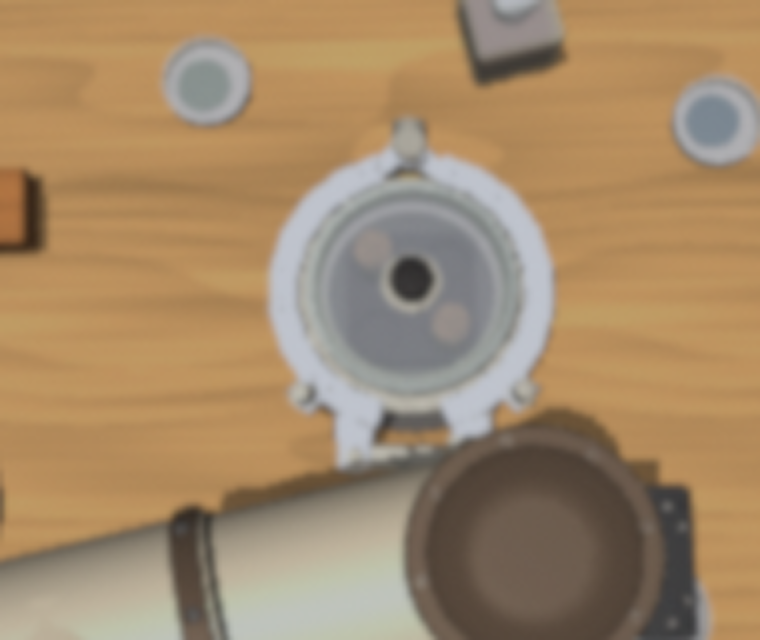

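```bash
python3 q.py 160 0 2.4 wrist 373,304,.094; python3 q.py 230 110 4 top 411,278,.139 411,138,.084; python3 -c "
from h import *
print(r.finish_job())"
```

```text
373,304,.094 [ 0.4801 -0.0588  0.094 ]
411,278,.139 [ 0.5825 -0.0254  0.139 ]
411,138,.084 [ 0.68   -0.0265  0.084 ]
the job is handed in; nothing more can be done
None
```

The whole job was done and handed in at about 64.6 s. There were two vials on the slate; I put both home in diagonally opposite rack holes. I then seated the dome, shut both clamp halves and the latch arm against their stops, and pushed the pin down through fork and latch.

**Last checks**
- **Pin:** the head measured (0.480, −0.059), about 1 mm from where I had measured the fork hole. The tool stopped at z = 0.075 under 24–37 N, as expected for a seated head.
- **Dome:** in the top camera the knob measured (0.5825, −0.0254), about 2.5 mm from that camera's earlier reading of the rim centre (0.585, −0.026).
- **Clamp and latch:** in the wrist, scene and top pictures the halves look fully shut and the latch looks in the fork.
- **Bystanders:** those in view after the last move (three dishes, mortar, flask) look where they were. The eyepiece was out of view in those last pictures.

**What went less well or disagreed**
- **Vials:** both first caught on the hole edge at about 22–26 N and went in after I shifted them 2–3 mm.
- **Cameras:** the top and wrist cameras disagreed by about 2–4 mm in y, so I used the wrist camera for the fine positioning. Against the hinge, the top view put the dome about 5.5 mm off in x, and the wrist view put it 1–2 mm off when I seated it.
- **Tool tilt:** the tool drifted up to about 3.4° off vertical during fast moves. The pin tilted far less than that, because I gripped it upright and inserted it at nearly the same tool tilt.
- **Dome knock:** I saw no sign of the dome being knocked aside.

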